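# Hook, draw out and lock a tape measure on a plywood block

## Task

Take the tape measure off the card stack, catch its end hook over the far edge of the plywood block and back the case away against the spring, square along the block, until its front face stands on the red line. Set the case down flat on the block there, let go, then press the red thumb lock on its top down fully so the length stays set, with the hook still on the edge. Use only modest force (never ram the case or the lock down), do not drag the block out of place, and leave the ink bottle, rubber stamp and eraser beside it alone.

Things in the scene. Friction and masses are not known exactly. Their poses are not given: they have to be found in the camera images.
- board: loose plywood block, 220 (x) x 130 (y) x 18 (z) mm, about 1.2 kg, lying flat on the table. Origin at the centre of its underside; +x points to its far edge (away from the robot), z up. A red line, 2 mm wide, runs across its top parallel to y at x = -30 mm, that is 140 mm from the far edge
- board_edge (a point): middle of the block's far top edge (x = +110 mm, z = 18 mm in the block's frame), where the hook has to catch; axes as the block's
- board_line (a point): middle of the red line on the block's top (x = -30 mm, z = 18 mm in the block's frame); axes as the block's
- card_stack: stack of white cards in a brown band, about 88 (x) x 124 (y) x 14 mm, fixed to the table; the tape measure stands on it at the start with its nose and hook past the edge. Origin at the centre of its underside. A tall fixed wooden drawer chest stands between stack and block, beyond x = 0.47 m and from y = -0.06 to 0.18 m: carry the tape measure round its front
- tape: yellow tape measure, loose, about 0.4 kg: case 70 (x) x 38 (y) x 60 (z) mm standing on a grippy rubber sole, nose to its +x; grip it across y from above. Origin at the centre of its underside. The rigid blade leaves the nose 3.5 mm above the underside. Its sole holds it on the block against the spring once let go; slid along while pressed down, it drags the block with it
- tape_mouth (a point): bottom middle of the case's front face (x = +35 mm in the case's frame, at the level of the underside); the face to bring onto the red line; axes as the case's
- hook (a point): point on the inner (case-side) face of the steel end hook, 8 mm below the blade. The hook is a plate 2.5 mm thick and 18 mm wide that hangs down to 8.3 mm below the case's underside; x points outward along the blade. With the blade home this face stands 10 mm ahead of the case's front
- blade (a joint): m the rigid blade is drawn out along the case's +x: 0 home, 0.15 fully out (stop); the distance from case front to the hook's inner face is this + 10 mm. A spring pulls it home with 1.4 N at 0, rising 4 N per m
- lock (a joint): m the red thumb lock is pressed down: 0 free, 0.006 the stop; the brake pad meets the blade at about 0.004 and it is fully down, blade locked, above 0.0045. It moves straight down, takes about 5 N to start and then some 5 N more to bite (press with about 12 to 15 N), and stays where it is left. Over 40 N on it or the case is ramming
- lock_top (a point): middle of the top of the red lock, a button 18 (x) x 22 (y) mm, ribbed, 16 mm ahead of the case's centre; free it stands 74 mm above the case's underside, 14 mm proud of the case's top (12.5 mm above its black surround)
- ink_bottle: dark ink bottle with a white cap, 43 mm across, 92 mm high, loose, left of the block; origin at the centre of its underside
- rubber_stamp: wooden hand stamp with a knob, 30x42x60 mm, loose, right of the block; origin at the centre of its underside
- eraser: white eraser, 22x58x12 mm, loose, right of the block; origin at the centre of its underside
Things that resemble listed ones, but are neither listed nor needed, are in the scene too. What is shaped like the tape but green is not meant.

How it is judged:
By the outcome, as a careful person would: the job done as asked, in the order asked, and still so for the second after the job is handed in, with the robot touching nothing.
It also fails if it takes over 59 s, if anything falls off the work surface, if the arm or the gripper's body presses on something with over 40 N, if the wrist force passes 120 N, or if a joint passes its speed limit or range.

## Robot

A 6-joint arm with a two-finger parallel gripper is mounted at the origin on the work surface; the furniture and walls round the work are solid. World frame = base frame: x ahead of the robot, y to its left, z up, the work surface at z = 0. Lengths are in mm, angles in rad, forces in N, time in s.
With the tool pointing down it reaches from about 350 to 975 mm from the base axis. Payload 7.1 kg.
Tool frame: the origin (TCP) lies at the very end of the fingers, on their centre line; the grasp point (between the pads) lies 19 mm behind it; z points along the fingers, x is the direction in which the jaws open and shut, and the axes are right-handed (so a half turn about z gives the same grasp; the last joint's range is limited). The gripper opens to 88 mm and grips with 3 to 60 N. Pads are 20 mm wide; open, the fingers measure 115 mm over their backs; the gripper's body (75 mm by 178 mm) begins 61 mm behind the grasp point.
Start: joints at [1.247, 0.423, 1.63, -0, 1.089, -0.019], TCP at [187.532, 596.185, 222.675] pointing down, gripper open.
Joint ranges: [-3, 3], [-0.9, 2.11], [0.09, 2.58], [-1.31, 4.45], [0.11, 2.69], [-2.54, 2.54]. Speed limits (rad/s): [2.39, 2.39, 3.01, 3.14, 3.14, 3.14].

## Interface

Orientations are given as a rotation vector (axis times angle).
In Python, from workcell import * gives the robot as it stands.
- The arm moves only by the tool arm_command, never from a script. Its argument "increments" is a list of rows, each a list of 2 entries, a list of its own where there are three numbers: the shift along the tool's x, y, z in cm, then the turn about the tool's z in degrees. In form: [[[dx, dy, dz], turn], ...]. A call has 1 to 20 rows; each row shifts and turns the pose as measured when the row begins, along the tool's axes as they then stand; what a row does not reach is not made up. A row lasts 1/10 s, in which the tool goes at most 50 mm and 8.59 degrees, less where a joint would pass 70% of its speed; a pose out of reach is approached as far as the arm can. A call is refused whole if a number of a shift passes 5 or a number of a turn 8.59, either way. A call with a gripper value outside its range is refused whole. "gripper" is the opening, from 0 (shut) to 1 (fully open), set as the call begins (left out, the last holds). The fingers move at their own pace and stop on an object; the grip force is fixed at half the most. Time passes only in rows, so rows that do not move let the fingers close. It gives the time, the measured TCP pose, the force and the opening at its end, in the units of the state.
- get_obs(): the state, without advancing time (a new reading comes with each control period).
- get_image(name): name is "scene" or "top"; returns the picture (420x560x3 uint8, red, green, blue); there is no depth.
- camera_params(name): a dict with "K" (3x3 intrinsics, pixels), "rvec" (rotation vector, rad) and "tvec" (3), from world to camera coordinates, as OpenCV has them. Camera axes: x right, y down, z forward; pixel columns grow to the right and rows downward; lengths in mm; the calibration is good to about 2 mm. A picture is of the moment at which its call begins. camera_params takes no time and is no camera call.
- close_job(): hands the job in, once; it reports no verdict.
The state is a dict: "t": time; "qpos": joint angles; "qvel": joint speeds; "joint_torque": joint torques, N m; "ee_pos": TCP position; "orientation": TCP orientation; "ft_force": force on the tool from outside, world axes, zero at the start; "moment": the same for the moment, N m; "width": finger opening in mm.
Only numpy, scipy, OpenCV 4.12 (cv2) and the standard library are available. Lean on these libraries where they do the work, as an engineer would, in place of code of your own. Each camera call takes 0.05 s, during which the arm holds its last target.

## Working session

There is one attempt and no reset: what is moved stays moved. The work goes in short steps, Python scripts to look and compute and a tool call to move; the robot and the scene stay as the last step left them, time stands still between calls to the robot, and variables do not carry over. Pictures are saved under pics/ and viewed, and the job is handed in when it is done.

Besides the shell and the picture viewer there is one more tool, called after "Call:" as name(argument=value, ...), one argument or row to a line, values as JSON. arm_command: Moves the arm, as the interface text tells. Its arguments: {"type":"object","properties":{"increments":{"type":"array","items":{"type":"array"}},"gripper":{"type":"number"}},"required":["increments"]}

```bash
ls; mkdir -p pics
python3 - <<'E'
from workcell import *
import cv2
print(get_obs())
for n in ("scene","top"):
    im=get_image(n); cv2.imwrite(f"pics/{n}0.png",im[:,:,::-1]); p=camera_params(n); print(n,p)
E
```

```text
pics
{'t': 0.0, 'qpos': array([ 1.24700961e+00,  4.23831446e-01,  1.63071503e+00, -1.76115956e-05,
        1.08859357e+00, -1.89901535e-02]), 'qvel': array([ 0.00127542,  0.00060419,  0.00097312, -0.00112498,  0.00010202,
        0.00045837]), 'joint_torque': array([ 1.58884999e-03, -5.44622469e+01, -2.73659241e+01,  6.44513383e-02,
        2.28222547e-02, -1.07462909e-04]), 'ee_pos': array([187.35414957, 595.65828764, 221.89773368]), 'orientation': array([ 2.53219236e+00,  1.85793473e+00, -1.97198442e-03]), 'ft_force': array([-0.38332803,  0.38406369,  0.61147454]), 'moment': array([ 0.04712897, -0.04246165, -0.01938881]), 'width': 87.93287648729601}
scene {'K': array([[458.40249769,   0.        , 278.0520027 ],
       [  0.        , 458.40249769, 218.53322371],
       [  0.        ,   0.        ,   1.        ]]), 'rvec': array([ 1.93968377, -0.73335329,  0.43408538]), 'tvec': array([-371.36905365,  255.29727787,  853.39092467])}
top {'K': array([[478.94377775,   0.        , 276.7217941 ],
       [  0.        , 478.94377775, 218.28938869],
       [  0.        ,   0.        ,   1.        ]]), 'rvec': array([ 2.17663545, -2.15139022,  0.07844252]), 'tvec': array([  45.31409215,  531.69158622, 1412.64454773])}
```

View pics/scene0.png

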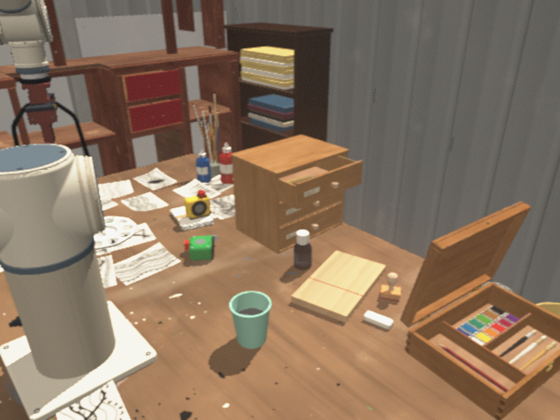

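View pics/top0.png

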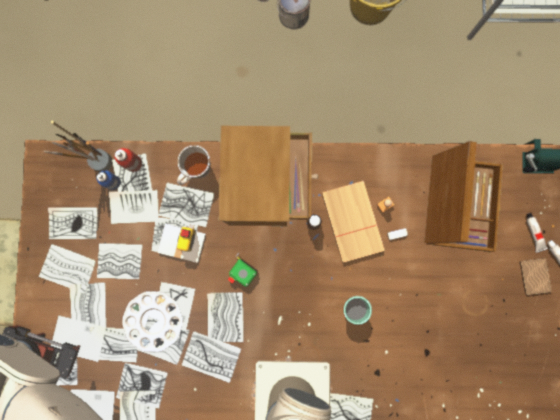

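The scene picture shows the yellow tape at about (198,206), a green decoy at (201,247) and the block at (340,285). In the top picture they are at (185,240), (242,272) and (353,221). The yellow one on the white cards fits the description. I'll confirm it with enlarged crops.

Run:
```python
import cv2,numpy as np
s=cv2.imread("pics/scene0.png");t=cv2.imread("pics/top0.png")
a=cv2.resize(s[180:270,160:240],None,fx=5,fy=5,interpolation=cv2.INTER_CUBIC)
b=cv2.resize(t[205:295,145:225],None,fx=5,fy=5,interpolation=cv2.INTER_CUBIC)
cv2.imwrite("pics/crop1.png",np.hstack([a,b]))
a=cv2.resize(s[220:340,270:420],None,fx=4,fy=4,interpolation=cv2.INTER_CUBIC)
cv2.imwrite("pics/crop2.png",a)
b=cv2.resize(t[165:285,290:430],None,fx=5,fy=5,interpolation=cv2.INTER_CUBIC)
cv2.imwrite("pics/crop3.png",b)
```

```text
(no output)
```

View pics/crop1.png

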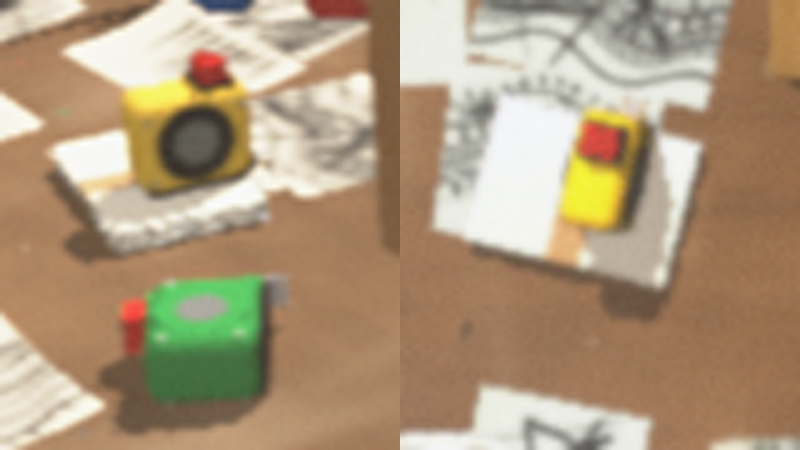

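View pics/crop2.png

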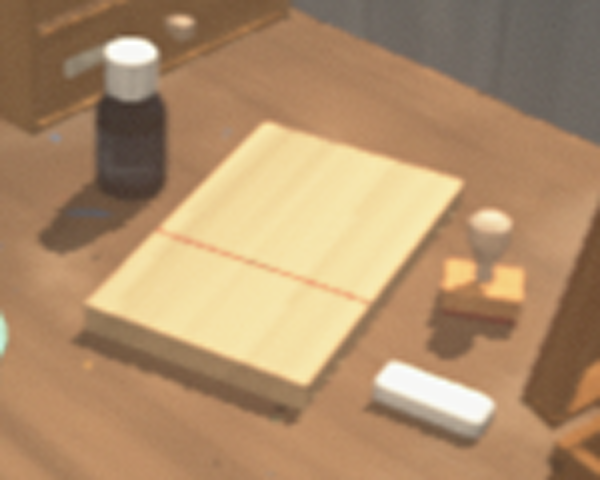

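View pics/crop3.png

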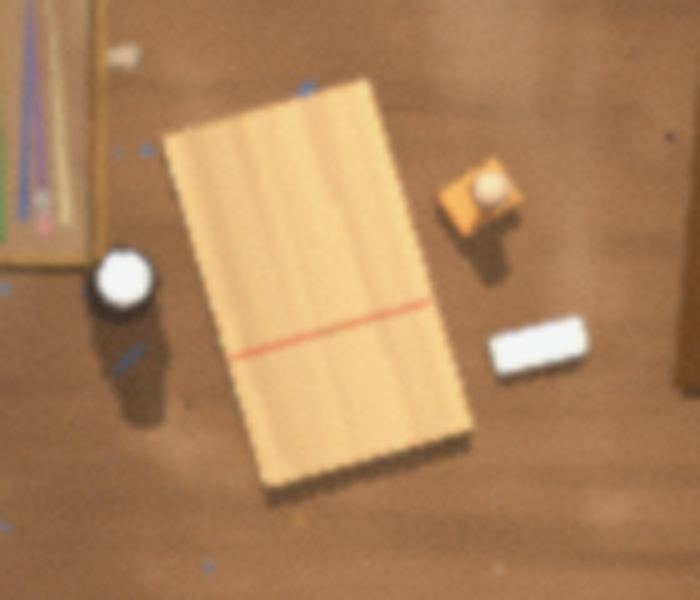

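The crops confirm it: the yellow standing case with the red lock is on the card stack (top px ~(185,240)), and the green one lies on its side on the table. Next I'll measure both.

```bash
cat > h.py <<'E'
from workcell import *
import cv2,numpy as np
P={n:camera_params(n) for n in("scene","top")}
def ray(n,uv):
    p=P[n];R=cv2.Rodrigues(p["rvec"])[0];C=-R.T@p["tvec"]
    d=R.T@np.linalg.inv(p["K"])@np.array([uv[0],uv[1],1.]);return C,d/np.linalg.norm(d)
def onz(n,uv,z):
    C,d=ray(n,uv);return C+d*(z-C[2])/d[2]
def proj(n,X):
    p=P[n];return cv2.projectPoints(np.array(X,float).reshape(-1,1,3),p["rvec"],p["tvec"],p["K"],None)[0].reshape(-1,2)
def tri(us,ut):
    C1,d1=ray("scene",us);C2,d2=ray("top",ut)
    A=np.stack([d1,-d2],1);s=np.linalg.lstsq(A,C2-C1,rcond=None)[0]
    a,b=C1+s[0]*d1,C2+s[1]*d2;return (a+b)/2,np.linalg.norm(a-b)
def blob(m,near):
    n,l,st,c=cv2.connectedComponentsWithStats(m.astype(np.uint8))
    best=min((k for k in range(1,n) if st[k,4]>8),key=lambda k:np.hypot(*(c[k]-near)))
    return (l==best).astype(np.uint8),c[best],st[best]
def load(f): return cv2.imread(f)
def quad(m):
    c=max(cv2.findContours(m,cv2.RETR_EXTERNAL,cv2.CHAIN_APPROX_NONE)[0],key=cv2.contourArea)
    h=cv2.convexHull(c); 
    for e in np.linspace(1,20,60):
        q=cv2.approxPolyDP(h,e,True)
        if len(q)<=4: break
    q=q.reshape(-1,2).astype(float); pts=c.reshape(-1,2).astype(float)
    L=[]
    for i in range(len(q)):
        a,b=q[i],q[(i+1)%len(q)];d=b-a;l=np.linalg.norm(d);d/=l
        r=pts-a;s=r@d;e=abs(r[:,0]*d[1]-r[:,1]*d[0])
        k=(s>.12*l)&(s<.88*l)&(e<2.5)
        v=cv2.fitLine(pts[k].astype(np.float32),cv2.DIST_HUBER,0,.01,.01).ravel();
        L.append(np.cross([v[2],v[3],1],[v[2]+v[0],v[3]+v[1],1]))
    o=[]
    for i in range(len(L)):
        x=np.cross(L[i-1],L[i]);o.append(x[:2]/x[2])
    return np.array(o)
E
python3 - <<'E'
from h import *
s=load("pics/scene0.png");t=load("pics/top0.png")
for n,im,pt in(("scene",s,(340,285)),("top",t,(353,221))):
    hsv=cv2.cvtColor(im,cv2.COLOR_BGR2HSV)
    print(n,"hsv board",hsv[pt[1],pt[0]],hsv[pt[1]-10,pt[0]+5],"table",hsv[pt[1]+60,pt[0]])
    m=((hsv[...,0]>8)&(hsv[...,0]<30)&(hsv[...,2]>165 )&(hsv[...,1]<170)).astype(np.uint8)
    m=cv2.morphologyEx(m,cv2.MORPH_CLOSE,np.ones((5,5)))
    b,c,st=blob(m,pt);print(c,st)
    q=quad(b);print(q.round(1))
    if n=="top":
        w=np.array([onz(n,x,18) for x in q]);print(w.round(1)); print(np.linalg.norm(w-np.roll(w,-1,0),axis=1))
    r=((hsv[...,0]<9)|(hsv[...,0]>170))&(hsv[...,1]>90)&(hsv[...,2]>140)
    y=((hsv[...,0]>=18)&(hsv[...,0]<35)&(hsv[...,1]>170)&(hsv[...,2]>110))
    tp=(198,206) if n=="scene" else(185,240)
    rb,rc,rs=blob(r&(hsv[...,1]>150),np.array(tp)); print("red",rc,rs)
    yb,yc,ys=blob(cv2.morphologyEx(y.astype(np.uint8),cv2.MORPH_CLOSE,np.ones((3,3))),np.array(tp)); print("yel",yc,ys)
    o=im.copy();o[b>0]=o[b>0]//2+np.array([127,0,0],np.uint8);o[rb>0]=(255,255,0);o[yb>0]=(255,0,255)
    cv2.imwrite(f"pics/m_{n}.png",o)
E
```

```text
scene hsv board [ 23  79 245] [ 22  82 245] table [ 14 117 178]
[283.8375 252.3125] [270 244  24  12  80]
[[290.9 247. ]
 [291.2 252.3]
 [274.  254.6]]
red [201.125 192.875] [199 191   6   5  24]
yel [201.42105263 198.63157895] [197 197  11   4  19]
top hsv board [ 19 110 242] [ 19 108 244] table [ 13 131 170]
[379.13722826 282.39402174] [333 275  86  21 736]
[[429.2 280.7]
 [397.3 291.2]
 [329.6 280.9]
 [358.2 276.9]]
[[ 350.9 -402.3   18. ]
 [ 318.9 -308.1   18. ]
 [ 346.4 -108.    18. ]
 [ 359.4 -192.7   18. ]]
[ 99.50173153 201.97048781  85.70200488 209.76187808]
red [184.6744186  232.90697674] [181 230   8   7  43]
yel [183.47761194 243.32089552] [178 236  12  15 134]
```

```bash
python3 - <<'E'
from h import *
s=load("pics/scene0.png");t=load("pics/top0.png")
Q={}
for n,im,pt in(("scene",s,(345,275)),("top",t,(353,210))):
    hsv=cv2.cvtColor(im,cv2.COLOR_BGR2HSV)
    m=((hsv[...,0]>5)&(hsv[...,0]<30)&(hsv[...,2]>(205 if n=="top" else 222))).astype(np.uint8)
    m=cv2.morphologyEx(m,cv2.MORPH_CLOSE,np.ones((5,5)))
    b,c,st=blob(m,pt);print(c,st)
    q=quad(b);print(q.round(1));Q[n]=q
    w=np.array([onz(n,x,18) for x in q]);print(w.round(1)); print(np.linalg.norm(w-np.roll(w,-1,0),axis=1), w.mean(0))
    r=((hsv[...,0]<13)|(hsv[...,0]>170))&(hsv[...,1]>125)&(hsv[...,2]>185)&(cv2.dilate(b,np.ones((3,3)))>0)
    yy,xx=np.nonzero(r)
    if len(xx):
        W=np.array([onz(n,x,18) for x in zip(xx,yy)]);print("line",len(xx),W.mean(0).round(1))
        v=cv2.fitLine(W[:,:2].astype(np.float32),cv2.DIST_HUBER,0,.01,.01).ravel();print(v,"yaw",np.degrees(np.arctan2(v[1],v[0]))-90)
        a=W[:,:2]@v[:2];print("len",np.ptp(a))
    o=im.copy();o[b>0]=o[b>0]//2+np.array([127,0,0],np.uint8);o[r]=(255,0,255)
    x0,y0=int(c[0])-60,int(c[1])-60
    cv2.imwrite(f"pics/m2_{n}.png",cv2.resize(o[y0:y0+120,x0:x0+120],None,fx=4,fy=4,interpolation=cv2.INTER_NEAREST))
for us in Q["scene"]:
    c=min(((tri(us,ut)) for ut in Q["top"]),key=lambda r:r[1]);print("tri",c[0].round(1),c[1].round(1))
E
python3 -c "
import cv2,numpy as np
cv2.imwrite('pics/mm.png',np.hstack([cv2.imread('pics/m2_%s.png'%n)[:,:400] for n in('scene','top')]))"
```

```text
[339.29755065 282.16480194] [ 292  251   93   65 3307]
[[335.6 250.4]
 [385.2 265.1]
 [346.  315.4]
 [291.2 294.8]]
[[ 611.2  -82.7   18. ]
 [ 648.7 -206.4   18. ]
 [ 440.8 -267.7   18. ]
 [ 404.8 -143.8   18. ]]
[129.21493182 216.80332738 128.96577429 215.20756587] [ 526.36628081 -175.15754731   18.        ]
[352.97678855 221.05596184] [ 323  181   61   81 3145]
[[362.9 181. ]
 [383.8 249.7]
 [342.9 261.2]
 [322.4 192.1]]
[[ 648.  -207.9   18. ]
 [ 441.1 -269.3   18. ]
 [ 405.2 -147.3   18. ]
 [ 612.9  -85.7   18. ]]
[215.75786387 127.13727287 216.65966896 127.18640113] [ 526.8017795  -177.55454174   18.        ]
line 17 [ 493.6 -172.4   18. ]
[ 2.9025841e-01 -9.5694828e-01  4.9351440e+02 -1.7195403e+02] yaw -163.12657
len 99.82187332447779
tri [611.6 -84.5  18.8] 3.2
tri [ 647.6 -207.5   19.1] 0.6
tri [ 440.6 -268.7   18.8] 1.4
tri [ 404.2 -146.3   19.8] 2.5
```

View pics/mm.png

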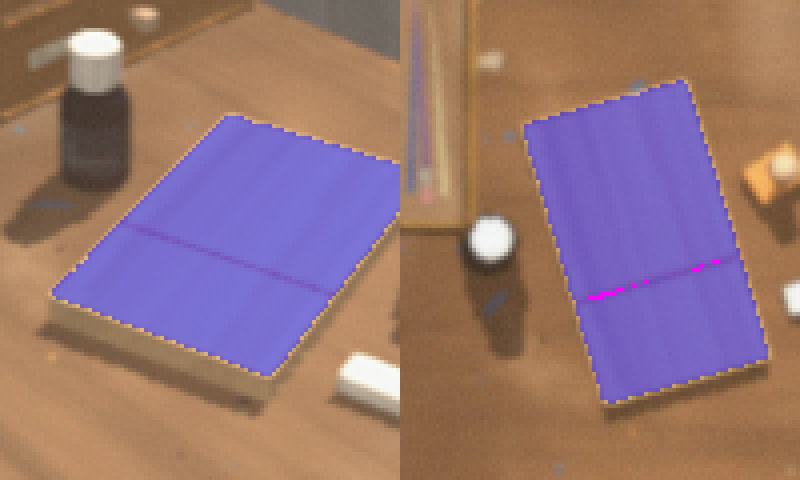

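Run:
```python
from h import *
print(ray("top",(280,210))[0].round(),ray("scene",(280,210))[0].round())
s=load("pics/scene0.png");t=load("pics/top0.png")
a=cv2.resize(s[185:225,180:218],None,fx=10,fy=10,interpolation=cv2.INTER_CUBIC)
b=cv2.resize(t[220:260,168:206],None,fx=10,fy=10,interpolation=cv2.INTER_CUBIC)
cv2.imwrite("pics/crop4.png",np.hstack([a,b]))
for n,im,tp in(("scene",s,(198,206)),("top",t,(185,240))):
    hsv=cv2.cvtColor(im,cv2.COLOR_BGR2HSV);H,S,V=cv2.split(hsv)
    y=((H>=18)&(H<34)&(S>130)&(V>90)); r=((H<10)|(H>168))&(S>150)&(V>80)
    win=np.zeros_like(y);win[tp[1]-22:tp[1]+22,tp[0]-22:tp[0]+22]=1
    yb=(y&win).astype(np.uint8);rb=(r&win).astype(np.uint8)
    for nm,m in(("y",yb),("r",rb)):
        k=np.argwhere(m);print(n,nm,len(k),k[:,::-1].min(0),k[:,::-1].max(0),k[:,::-1].mean(0).round(2))
    m=cv2.morphologyEx(yb|rb,cv2.MORPH_CLOSE,np.ones((3,3)))
    print(cv2.minAreaRect(np.argwhere(m)[:,::-1].astype(np.float32)))
```

```text
[ 398.   21. 1457.] [-137. -732.  613.]
scene y 284 [184 196] [209 217] [195.25 205.02]
scene r 30 [199 191] [204 196] [201.2 193.4]
((196.7647247314453, 204.058837890625), (24.253562927246094, 24.73863410949707), 75.96376037597656)
top y 219 [177 227] [193 250] [184.86 240.44]
top r 44 [181 230] [188 236] [184.59 232.95]
((184.8464813232422, 238.82574462890625), (12.754301071166992, 23.57613182067871), 14.931416511535645)
```

View pics/crop4.png

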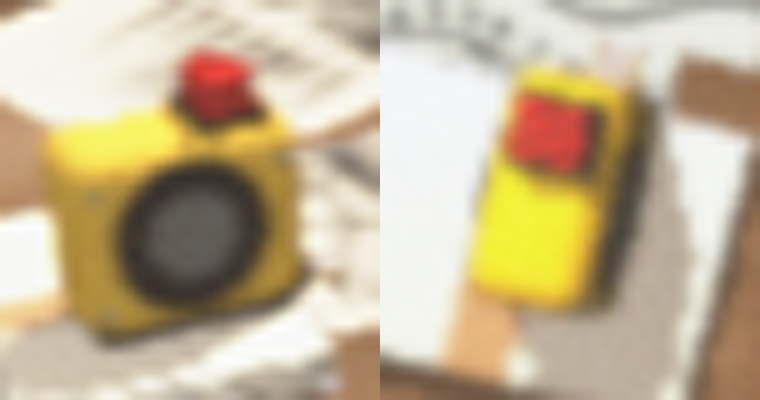

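Run:
```python
from h import *
for uv in [(182.5,227),(193.5,228.5),(189,250.5),(177,248.5)]: print(onz("top",uv,74).round(1))
c,e=tri((201.7,191.8),(184.6,233.0));print("lock tri approx",c,e)
print(onz("top",(184.6,233.0),88))
m=onz("top",(184.85,238.83),74);print("rect centre z74",m)
# tape case underside/top corner checks in scene: given hypothesised centre/yaw, compare to silhouettes numbers
for yaw in (-14,-17):
  for ctr in ((355,283),):
    a=np.radians(yaw);R=np.array([[np.cos(a),-np.sin(a)],[np.sin(a),np.cos(a)]])
    print(yaw)
```

```text
[498.2 324.   74. ]
[494.2 291.8  74. ]
[430.3 303.1  74. ]
[435.7 338.1  74. ]
lock tri approx [479.93168713 314.65159063  87.07758349] 0.2774616623525969
[479.99317262 314.37870987  88.        ]
rect centre z74 [463.91817473 316.13177466  74.        ]
-14
-17
```

Run:
```python
from h import *
t=load("pics/top0.png");im=t.astype(float)
# yellow-ness: subpixel left edge (white/blue channel falls) by row on B channel; right: yellow->dark on R
for r in range(230,249):
    row=im[r,172:200]; B=row[:,0];R=row[:,2]
    # left: B from ~230 to ~40 midpoint
    k=[i for i in range(len(B)-1) if B[i]>130>=B[i+1]]
    l=172+k[0]+(B[k[0]]-130)/(B[k[0]]-B[k[0]+1]) if k else None
    k=[i for i in range(10,len(R)-1) if R[i]>150>=R[i+1]]
    rr=172+k[0]+(R[k[0]]-150)/(R[k[0]]-R[k[0]+1]) if k else None
    L=onz("top",(l,r),70) if l else None; Rr=onz("top",(rr,r),70) if rr else None
    print(r,None if L is None else L[:2].round(1),None if Rr is None else Rr[:2].round(1))
```

```text
230 [489.7 330. ] [490.1 295.3]
231 [486.8 330.5] [487.  307.5]
232 [483.8 331.3] [484.1 308.2]
233 [480.9 332.6] [481.2 308.1]
234 [478.  333.2] [478.3 308. ]
235 [475.1 334.1] [475.3 309.2]
236 [472.1 335.2] [472.3 323.2]
237 [469.2 335.9] [469.5 313.1]
238 [466.3 336.7] [466.6 307.6]
239 [463.4 337.4] [463.8 302.6]
240 [460.5 338. ] [460.9 302.4]
241 [457.6 338.2] [458.  302.3]
242 [454.6 338.2] [455.1 302.5]
243 [451.7 338.4] [452.2 303. ]
244 [448.8 339. ] [449.2 303.8]
245 [445.9 339.6] [446.3 304.5]
246 [443.  340.2] [443.4 304.9]
247 [440.1 340.5] [440.5 305.6]
248 [437.2 340.7] [437.6 306.1]
```

Measurements:
- **Board:** centre about (526.6, -176.5), yaw about 16.4°, top at z≈18–19.
- **Tape:** centre about (464.5, 318), yaw about -11.5°. The lock top triangulates at z≈87, which matches a 14 mm stack plus 74 mm.

Next I'll move above the tape.

```bash
cat >> h.py <<'E'
def to(target,yawx=None,obs=None):
    o=obs or get_obs();R=cv2.Rodrigues(o["orientation"])[0]
    d=R.T@(np.array(target,float)-o["ee_pos"])/10
    y=np.degrees(np.arctan2(R[1,0],R[0,0]))
    print("t",round(o["t"],2),"pos",o["ee_pos"].round(1),"toolx yaw",y.round(2),"tilt",R[2,:].round(3),"f",o["ft_force"].round(2),"w",round(o["width"],1),"q6",o["qpos"][5].round(2))
    print("tool shift cm",d.round(2),"turn", None if yawx is None else round((y-yawx+180)%360-180,2))
E
python3 -c "
from h import *
to((464.5,318.3,150),78.5)"
```

```text
t 0.1 pos [187.3 595.7 222. ] toolx yaw 72.54 tilt [-0.001 -0.    -1.   ] f [ 0.05 -0.16  0.15] w 87.7 q6 -0.02
tool shift cm [-18.14  34.76   7.22] turn -5.96
```

Call:
arm_command(
  increments=[
    [[0,0,0],-6],
  ],
)

```text
t: 0.2
ee_pos: [187.3, 595.4, 221.5]
orientation: [2.43, 1.989, -0.003]
ft_force: [-0.2, -0.5, 0.5]
width: 87.9
```

```bash
python3 -c "
from h import *
to((464.5,318.3,150),78.5)"
```

```text
t 0.2 pos [187.3 595.4 221.5] toolx yaw 78.61 tilt [-0.002 -0.    -1.   ] f [-0.19 -0.53  0.48] w 87.9 q6 -0.13
tool shift cm [-21.68  32.65   7.19] turn 0.11
```

Call:
arm_command(
  increments=[
    [[-2.4,3.6,0.7],0],
    [[-2.4,3.6,0.7],0],
    [[-2.4,3.6,0.7],0],
    [[-2.4,3.6,0.7],0],
    [[-2.4,3.6,0.7],0],
    [[-2.4,3.6,0.7],0],
    [[-2.4,3.6,0.7],0],
    [[-2.4,3.6,0.7],0],
    [[-2.4,3.6,0.7],0],
    [[0,0,0],0],
    [[0,0,0],0],
  ],
)

```text
t: 1.3
ee_pos: [471.1, 310.5, 153.1]
orientation: [-2.424, -1.998, 0.008]
ft_force: [-0.1, 0.3, -0.6]
width: 87.9
```

Run:
```python
from h import *
to((464.5,318.3,34),78.5)
for n in("scene","top"):
    cv2.imwrite(f"pics/{n}1.png",get_image(n)[:,:,::-1])
s=load("pics/scene1.png");t=load("pics/top1.png")
cv2.imwrite("pics/c1.png",np.hstack([cv2.resize(s[160:240,160:240],None,fx=5,fy=5),cv2.resize(t[195:275,145:225],None,fx=5,fy=5)]))
```

```text
t 1.3 pos [471.1 310.5 153.1] toolx yaw 78.97 tilt [-0.004 -0.003 -1.   ] f [-0.11  0.31 -0.62] w 87.9 q6 -0.82
tool shift cm [ 0.69 -0.76 11.91] turn 0.47
```

View pics/c1.png

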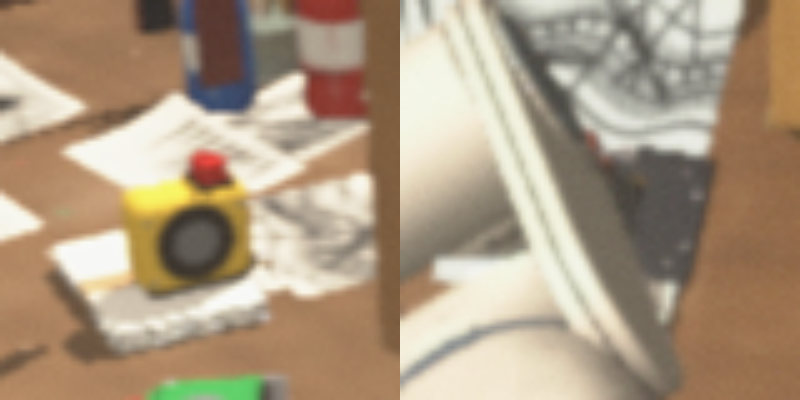

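The scene crop shows the tape untouched and the fingers above the frame. The top view is blocked by the arm. I'll correct the offset and descend.

Call:
arm_command(
  increments=[
    [[0.35,-0.4,0],0.5],
    [[0.35,-0.4,0],0],
    [[0,0,2.5],0],
    [[0,0,2.5],0],
    [[0,0,2.5],0],
    [[0,0,1.5],0],
    [[0,0,0],0],
  ],
)

```text
t: 2.1
ee_pos: [458.5, 329.7, 63.5]
orientation: [-2.42, -2.003, -0.002]
ft_force: [1.5, -0.3, -1.0]
width: 87.8
```

Run:
```python
from h import *
to((464.5,318.3,34),78.5)
cv2.imwrite(f"pics/scene2.png",get_image("scene")[:,:,::-1])
s=load("pics/scene2.png")
cv2.imwrite("pics/c2.png",cv2.resize(s[130:250,130:270],None,fx=5,fy=5))
```

```text
t 2.1 pos [458.5 329.7  63.5] toolx yaw 79.24 tilt [ 0.001  0.001 -1.   ] f [ 1.51 -0.31 -0.97] w 87.8 q6 -0.78
tool shift cm [-1.01  0.8   2.95] turn 0.74
```

View pics/c2.png

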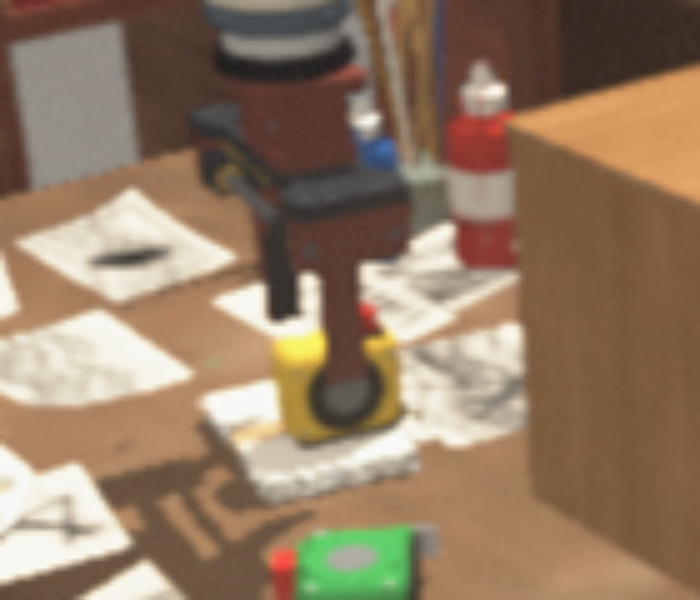

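Call:
arm_command(
  increments=[
    [[-1.0,0.8,0],0.7],
    [[0,0,0],0],
    [[0,0,0],0],
  ],
)

```text
t: 2.45
ee_pos: [466.0, 319.7, 67.0]
orientation: [2.431, 1.99, 0.01]
ft_force: [0.1, 0.6, -0.3]
width: 87.6
```

Run:
```python
from h import *
to((464.5,318.3,34),78.5)
```

```text
t 2.45 pos [466.  319.7  67. ] toolx yaw 78.6 tilt [ 0.005  0.004 -1.   ] f [ 0.13  0.58 -0.34] w 87.6 q6 -0.79
tool shift cm [-0.19 -0.13  3.3 ] turn 0.1
```

Call:
arm_command(
  increments=[
    [[0,0,0],0],
  ],
)

```text
t: 2.55
ee_pos: [466.5, 319.8, 67.8]
orientation: [2.432, 1.989, 0.012]
ft_force: [-0.0, -0.3, -0.1]
width: 87.6
```

Call:
arm_command(
  increments=[
    [[-0.1,-0.1,1.6],0],
    [[0,0,0],0],
    [[0,0,0],0],
  ],
)

```text
t: 2.85
ee_pos: [466.8, 319.7, 53.6]
orientation: [2.432, 1.988, 0.018]
ft_force: [-0.2, -0.3, 0.4]
width: 87.9
```

Call:
arm_command(
  increments=[
    [[0,0,0],0],
  ],
)

```text
t: 2.95
ee_pos: [467.0, 319.8, 54.1]
orientation: [2.432, 1.988, 0.018]
ft_force: [0.3, -0.2, 0.4]
width: 87.9
```

Run:
```python
from h import *
to((464.5,318.3,34),78.5)
```

```text
t 2.95 pos [467.  319.8  54.1] toolx yaw 78.52 tilt [ 0.009  0.008 -1.   ] f [ 0.27 -0.18  0.41] w 87.9 q6 -0.79
tool shift cm [-0.21 -0.23  2.  ] turn 0.02
```

Call:
arm_command(
  increments=[
    [[-0.1,-0.2,2.0],0],
    [[0,0,0],0],
  ],
)

```text
t: 3.15
ee_pos: [466.0, 320.0, 35.3]
orientation: [2.432, 1.988, 0.022]
ft_force: [-0.1, -0.1, -0.2]
width: 87.9
```

Run:
```python
from h import *
to((464.5,318.3,34),78.5)
```

```text
t 3.15 pos [466.  320.   35.3] toolx yaw 78.52 tilt [ 0.011  0.01  -1.   ] f [-0.14 -0.09 -0.23] w 87.9 q6 -0.79
tool shift cm [-0.2  -0.11  0.12] turn 0.02
```

Call:
arm_command(
  increments=[
    [[-0.1,0,0.1],0],
  ],
  gripper=0,
)

```text
t: 3.25
ee_pos: [466.4, 319.4, 35.0]
orientation: [2.432, 1.988, 0.024]
ft_force: [0.6, 0.5, 0.6]
width: 82.6
```

Run:
```python
from h import *
for i in range(24):
    im=get_image("scene")
    if i%3==2: 
        o=get_obs();print(round(o["t"],2),round(o["width"],1),o["ee_pos"].round(1),o["ft_force"].round(1))
to((464.5,318.3,34),78.5)
cv2.imwrite("pics/c3.png",cv2.resize(im[130:250,130:270,::-1],None,fx=5,fy=5))
```

```text
3.4 71.4 [466.1 319.1  34.8] [ 0.6 -0.6 -0. ]
3.55 59.4 [466.1 319.2  34.7] [ 0.2  1.  -0.4]
3.7 47.4 [465.9 319.1  34.5] [-0.4 -0.4  0.3]
3.85 37.7 [465.9 319.1  34.4] [0.9 0.4 0.7]
4.0 38.0 [465.9 319.1  34.4] [-1.5  0.2  1. ]
4.15 37.9 [465.9 319.1  34.4] [0.1 0.3 2.4]
4.3 37.8 [465.9 319.1  34.4] [0.8 0.8 2.1]
4.45 37.9 [465.9 319.1  34.4] [-0.5  0.6  1.7]
t 4.45 pos [465.9 319.1  34.4] toolx yaw 78.52 tilt [ 0.011  0.01  -1.   ] f [-0.49  0.59  1.73] w 37.9 q6 -0.79
tool shift cm [-0.11 -0.12  0.03] turn 0.02
```

View pics/c3.png

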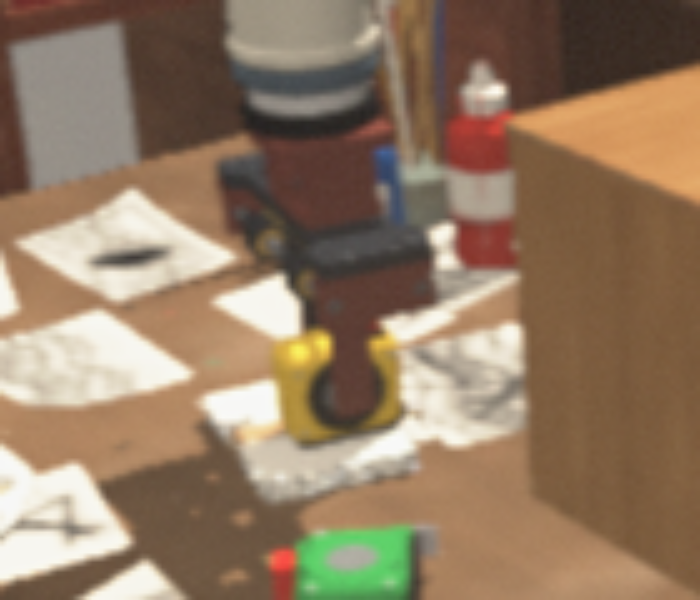

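The grip holds at 37.9 mm, which matches the 38 mm case. Before carrying, I'll check the chest and drawer extents for gripper clearance near the block's far end.

Run:
```python
from h import *
s=load("pics/scene0.png");t=load("pics/top0.png")
cv2.imwrite("pics/c5.png",np.hstack([cv2.resize(s[130:250,225:365],None,fx=2.8,fy=4.0),cv2.resize(t[115:235,215:330],None,fx=3.4,fy=4.0)]))
```

```text
(no output)
```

View pics/c5.png

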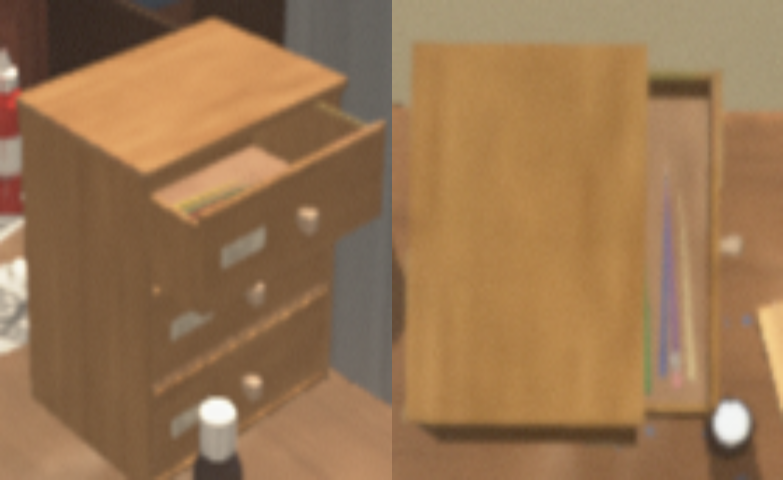

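Run:
```python
from h import *
print(tri((292.9,185.5),(310.5,218)),tri((361.8,161.3),(311.3,133.8)))
print("knob", tri((335,185),(214+100+2,176.5)))
print("chest top", tri((277,172.5),(289,220.5)))
print("bottle cap top",tri((302.8,234.5),(314.7,220.8)), )
print("bottom front of drawer scene (340,190)->")
```

```text
(array([512.43052956, -37.83245255, 208.54055604]), np.float64(8.694447955149005)) (array([740.19478799, -41.3988427 , 209.99713797]), np.float64(0.15852282398636125))
knob (array([629.7683491 , -55.20503388, 181.2500279 ]), np.float64(2.6102895791212926))
chest top (array([506.77543453,  15.81966893, 225.2673724 ]), np.float64(0.8810476029530274))
bottle cap top (array([519.3374979 , -58.79793476,  88.00697817]), np.float64(0.2891094043237325))
bottom front of drawer scene (340,190)->
```

The drawer front is at y≈-41 (z≈209) and its knob at y≈-55. At the hooking pose the gripper body stays about 20 mm clear. Now I'll lift.

Call:
arm_command(
  increments=[
    [[0,0,-2],0],
    [[0,0,-4],0],
    [[0,0,-4],0],
    [[0,0,-1],0],
  ],
)

```text
t: 4.85
ee_pos: [460.3, 314.9, 141.4]
orientation: [-2.432, -1.988, 0.0]
ft_force: [-0.5, 0.4, -4.4]
width: 37.9
```

Run:
```python
from h import *
for i in range(2): im=get_image("scene")
cv2.imwrite("pics/c6.png",cv2.resize(im[90:240,130:270,::-1],None,fx=4,fy=4))
to((375,190,140),106.4)
```

```text
t 4.95 pos [459.4 314.4 139.3] toolx yaw 78.51 tilt [-0.001 -0.002 -1.   ] f [-0.48  0.06 -5.27] w 37.5 q6 -0.79
tool shift cm [-13.87  -5.79  -0.04] turn -27.89
```

View pics/c6.png

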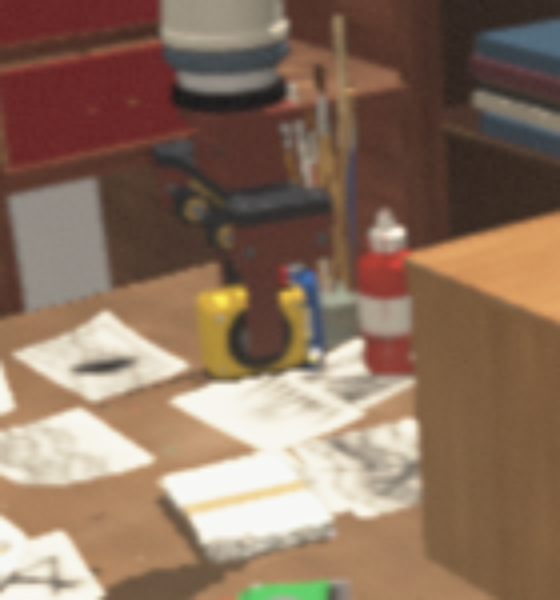

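The tape is lifted and level. I'll carry it round the chest's front.

Call:
arm_command(
  increments=[
    [[-3.3,-1.4,0],0],
    [[-3.3,-1.4,0],0],
    [[-3.3,-1.4,0],0],
    [[-3.3,-1.4,0],0],
  ],
)

```text
t: 5.35
ee_pos: [374.4, 193.7, 131.8]
orientation: [-2.428, -1.99, 0.014]
ft_force: [0.5, -0.2, -4.6]
width: 37.9
```

Run:
```python
from h import *
im=get_image("scene")
to((380,-215,130),106.4)
```

```text
t 5.4 pos [368.3 189.1 130.5] toolx yaw 78.7 tilt [-0.012 -0.014 -1.   ] f [-8.07 -5.67 -6.21] w 38.0 q6 -0.93
tool shift cm [-39.4    9.07   0.38] turn -27.7
```

Call:
arm_command(
  increments=[
    [[-4,0.9,-0.1],0],
    [[-4,0.9,-0.1],0],
    [[-4,0.9,-0.1],0],
    [[-4,0.9,-0.1],0],
    [[-4,0.9,-0.1],0],
    [[-2,0.5,-0.1],0],
  ],
)

```text
t: 6.0
ee_pos: [366.0, -42.9, 128.9]
orientation: [-2.412, -1.991, 0.05]
ft_force: [0.2, 0.1, -5.0]
width: 37.7
```

Run:
```python
from h import *
im=get_image("scene")
to((385,-215,130),106.4)
```

```text
t 6.05 pos [366.3 -44.2 128.9] toolx yaw 79.1 tilt [-0.017 -0.031 -0.999] f [ 0.32  0.12 -4.43] w 37.8 q6 -1.5
tool shift cm [-1.642e+01  5.060e+00  1.000e-02] turn -27.3
```

Call:
arm_command(
  increments=[
    [[0,0,0],-7],
    [[0,0,0],-7],
    [[0,0,0],-7],
    [[0,0,0],-6],
  ],
)

```text
t: 6.45
ee_pos: [361.7, -45.6, 122.5]
orientation: [-1.857, -2.495, 0.053]
ft_force: [0.1, 0.9, -5.0]
width: 37.6
```

Run:
```python
from h import *
im=get_image("scene")
to((385,-215,130),106.4)
```

```text
t 6.5 pos [361.4 -45.5 122.3] toolx yaw 106.98 tilt [ 0.005 -0.046 -0.999] f [-0.2  -0.64 -5.16] w 38.1 q6 -1.99
tool shift cm [-16.89  -2.73  -0.73] turn 0.58
```

Call:
arm_command(
  increments=[
    [[-4,-0.6,-0.2],0],
    [[-4,-0.6,-0.2],0],
    [[-4,-0.6,-0.2],0],
    [[-4,-0.6,-0.2],0.5],
  ],
)

```text
t: 6.9
ee_pos: [381.9, -204.3, 124.4]
orientation: [-1.852, -2.483, 0.057]
ft_force: [0.8, 0.9, -4.9]
width: 37.9
```

Run:
```python
from h import *
im=get_image("scene")
print(cv2.Rodrigues(get_obs()["orientation"])[0][:,2])
to((392.3,-216,100),106.4)
```

```text
[-0.0526169  -0.00810278 -0.9985819 ]
t 6.95 pos [ 384.8 -210.   125.2] toolx yaw 106.49 tilt [ 0.007 -0.053 -0.999] f [ 3.99 -4.25 -4.  ] w 38.1 q6 -2.33
tool shift cm [-0.81  0.68  2.48] turn 0.09
```

Call:
arm_command(
  increments=[
    [[0,0,0],0],
    [[0,0,0],0],
    [[0,0,0],0],
    [[0,0,0],0],
    [[0,0,0],0],
    [[0,0,0],0],
  ],
)

```text
t: 7.55
ee_pos: [381.7, -206.9, 120.9]
orientation: [-1.858, -2.475, 0.06]
ft_force: [0.1, -0.1, -4.9]
width: 37.9
```

Run:
```python
from h import *
im=get_image("scene")
to((392.3,-216,100),106.4)
```

```text
t 7.6 pos [ 381.6 -206.8  120.9] toolx yaw 106.19 tilt [ 0.014 -0.059 -0.998] f [-0.31 -0.3  -4.51] w 37.8 q6 -2.32
tool shift cm [-1.21  0.89  2.03] turn -0.21
```

Call:
arm_command(
  increments=[
    [[-0.5,4,-0.2],0],
    [[-0.5,4,-0.2],0],
  ],
)

```text
t: 7.8
ee_pos: [458.0, -192.9, 119.7]
orientation: [-1.858, -2.468, 0.062]
ft_force: [0.3, -1.0, -3.7]
width: 38.0
```

Run:
```python
from h import *
to((392.3,-216,100),106.4)
for i in range(4):
    im=get_image("scene")
    to((392.3,-216,100),106.4)
```

```text
t 7.8 pos [ 458.  -192.9  119.7] toolx yaw 106.04 tilt [ 0.017 -0.063 -0.998] f [ 0.31 -1.01 -3.66] w 38.0 q6 -2.23
tool shift cm [-0.44 -6.82  2.4 ] turn -0.36
t 7.85 pos [ 465.1 -193.   120.4] toolx yaw 106.09 tilt [ 0.013 -0.057 -0.998] f [ 7.65 -0.68 -4.2 ] w 38.0 q6 -2.23
tool shift cm [-0.21 -7.5   2.46] turn -0.31
t 7.9 pos [ 462.4 -193.2  120.1] toolx yaw 106.21 tilt [ 0.014 -0.059 -0.998] f [ 1.33 -0.2  -5.22] w 37.7 q6 -2.23
tool shift cm [-0.26 -7.24  2.43] turn -0.19
t 7.95 pos [ 459.4 -192.8  119.5] toolx yaw 106.21 tilt [ 0.016 -0.062 -0.998] f [-1.69 -0.11 -4.7 ] w 37.9 q6 -2.23
tool shift cm [-0.38 -6.96  2.38] turn -0.19
t 8.0 pos [ 457.5 -192.6  119.2] toolx yaw 106.18 tilt [ 0.018 -0.064 -0.998] f [-0.41  0.53 -5.19] w 38.2 q6 -2.23
tool shift cm [-0.46 -6.78  2.35] turn -0.22
```

```bash
python3 -c "
from h import *
to((594.7,-156.5,90),106.4)"
```

```text
t 8.0 pos [ 457.5 -192.6  119.2] toolx yaw 106.18 tilt [ 0.018 -0.064 -0.998] f [-0.41  0.53 -5.19] w 38.2 q6 -2.23
tool shift cm [-0.41 14.34  2.  ] turn -0.22
```

Call:
arm_command(
  increments=[
    [[-0.1,4.7,0.4],-0.2],
  ],
)

```text
t: 8.1
ee_pos: [496.9, -180.3, 111.7]
orientation: [-1.849, -2.466, 0.067]
ft_force: [0.5, -0.5, -4.8]
width: 37.7
```

Run:
```python
from h import *
for i in range(1):
    im=get_image("scene")
    to((594.7,-156.5,90),106.4)
```

```text
t 8.15 pos [ 507.8 -179.6  111.8] toolx yaw 106.31 tilt [ 0.016 -0.059 -0.998] f [12.15  0.28 -4.79] w 37.8 q6 -2.19
tool shift cm [-0.26  9.1   1.64] turn -0.09
```

Call:
arm_command(
  increments=[
    [[-0.1,4.7,0.4],0],
  ],
)

```text
t: 8.25
ee_pos: [546.8, -168.0, 104.8]
orientation: [-1.853, -2.47, 0.062]
ft_force: [0.5, -1.0, -5.1]
width: 38.1
```

Run:
```python
from h import *
for i in range(1):
    im=get_image("scene")
    to((594.7,-156.5,90),106.4)
```

```text
t 8.3 pos [ 557.1 -166.7  104.8] toolx yaw 106.27 tilt [ 0.014 -0.053 -0.998] f [11.28 -0.08 -4.48] w 37.9 q6 -2.14
tool shift cm [-0.09  3.97  1.27] turn -0.13
```

Call:
arm_command(
  increments=[
    [[-0.1,3.6,1.2],-0.1],
  ],
)

```text
t: 8.4
ee_pos: [589.6, -157.9, 91.3]
orientation: [-1.855, -2.478, 0.055]
ft_force: [0.6, -0.3, -4.8]
width: 38.2
```

Run:
```python
from h import *
for i in range(6):
    im=get_image("scene")
to((594.7,-156.5,70),106.4)
t=get_image("top")
cv2.imwrite("pics/c7.png",np.hstack([cv2.resize(im[200:330,280:400,::-1],None,fx=3.3,fy=3.3),cv2.resize(t[165:295,300:420,::-1],None,fx=3.3,fy=3.3)]))
cv2.imwrite("pics/scene7.png",im[:,:,::-1]);cv2.imwrite("pics/top7.png",t[:,:,::-1])
```

```text
t 8.7 pos [ 589.6 -157.7   90.8] toolx yaw 106.35 tilt [ 0.015 -0.055 -0.998] f [-0.11 -0.66 -4.42] w 37.7 q6 -2.12
tool shift cm [-0.06  0.64  2.04] turn -0.05
```

View pics/c7.png

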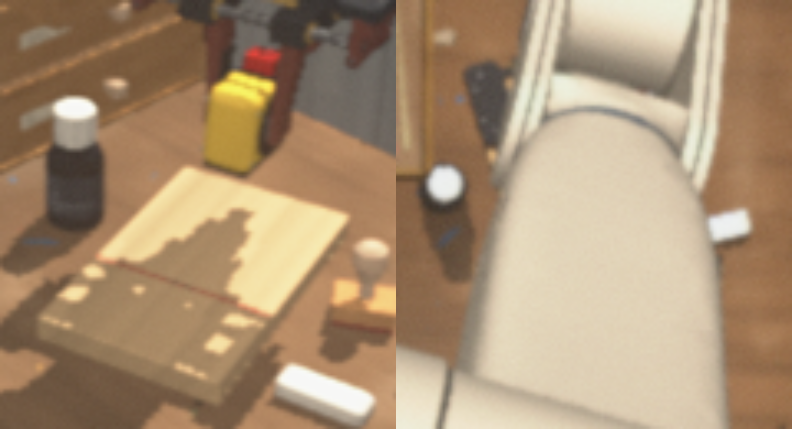

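The scene view shows the held tape above the block's far half with its rear face toward the camera, bottom-rear corners at about (343,249) and (353,251). The top view is blocked by the arm. I'll check these against the kinematics.

```bash
cat >> h.py <<'E'
BC=np.array([526.6,-176.5]);BY=np.radians(16.4)
def bf(p): # world->board frame
    c,s=np.cos(BY),np.sin(BY);d=np.array(p[:2])-BC
    return np.array([c*d[0]+s*d[1],-s*d[0]+c*d[1]])
def bw(x,y,z=0):
    c,s=np.cos(BY),np.sin(BY);return np.array([BC[0]+c*x-s*y,BC[1]+s*x+c*y,z])
E
python3 - <<'E'
from h import *
o=get_obs();R=cv2.Rodrigues(o["orientation"])[0]
# grasp-time relation: tape level when tool R0 had row2 (.011,.010); tape axes in tool: x_t = tool y etc
def pts(dx,dy=0,off=20.4):
    # tape frame in tool at grasp
    R0z=np.array([.011,.010,-1]);
    ez=R0z/np.linalg.norm(R0z)         # world up in tool frame at grasp
    ex=np.cross([1,0,0],ez)*1.0; ex=-ex if ex[1]<0 else ex; ex/=np.linalg.norm(ex)
    ey=np.cross(ez,ex)
    out=[]
    for X,Y,Z in [(-35,19,0),(-35,-19,0),(-35,19,60),(-35,-19,60),(16,0,74),(47,0,-8)]:
        v=(X+dx)*ex+(Y+dy)*ey+(Z-off)*ez
        out.append(o["ee_pos"]+R@v)
    return np.array(out)
W=pts(0);print(W.round(1));print(proj("scene",W).round(1))
im=load("pics/scene7.png")
for u,v in proj("scene",W[:4]): cv2.circle(im,(int(round(u)),int(round(v))),0,(255,0,255),-1)
cv2.imwrite("pics/c8.png",cv2.resize(im[205:265,325:385],None,fx=9,fy=9,interpolation=cv2.INTER_NEAREST))
E
```

```text
[[ 549.6 -149.8   73. ]
 [ 560.3 -186.3   72.8]
 [ 553.4 -148.9  132.9]
 [ 564.1 -185.4  132.7]
 [ 608.4 -152.6  143.5]
 [ 632.9 -145.    59.7]]
[[340.1 250.5]
 [355.6 255.2]
 [342.4 226.5]
 [358.3 230.9]
 [360.2 215.2]
 [361.9 242.4]]
```

View pics/c8.png

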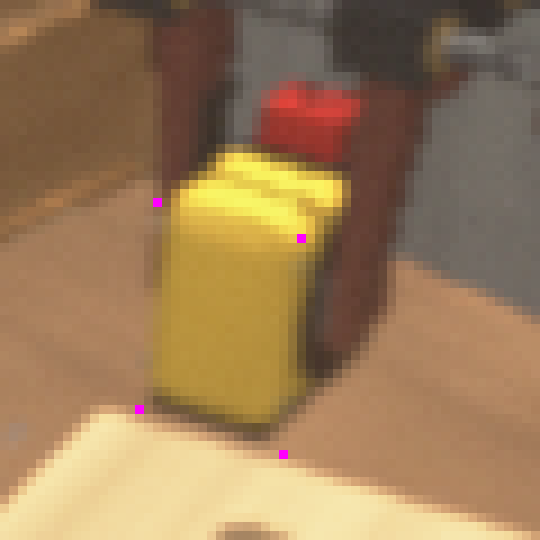

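Call:
arm_command(
  increments=[
    [[-0.1,0.7,2.0],0],
  ],
)

```text
t: 8.85
ee_pos: [596.3, -157.9, 73.3]
orientation: [-1.86, -2.481, 0.051]
ft_force: [0.5, 0.5, -4.6]
width: 38.0
```

Run:
```python
from h import *
for i in range(5): im=get_image("scene")
to(bw(71,0,50),106.4);print(bf(get_obs()["ee_pos"]))
```

```text
t 9.1 pos [ 595.1 -157.2   71.3] toolx yaw 106.31 tilt [ 0.015 -0.054 -0.998] f [-1.02 -0.23 -5.35] w 38.0 q6 -2.11
tool shift cm [0.05 0.1  2.12] turn -0.09
[71.17569029 -0.79185504]
```

Call:
arm_command(
  increments=[
    [[0,0.1,2.0],0],
  ],
)

```text
t: 9.2
ee_pos: [597.2, -157.9, 54.3]
orientation: [-1.86, -2.483, 0.05]
ft_force: [0.7, 0.6, -4.8]
width: 37.6
```

Run:
```python
from h import *
for i in range(5): im=get_image("scene")
to(bw(71,0,42),106.4);print(bf(get_obs()["ee_pos"]))
cv2.imwrite("pics/c9.png",cv2.resize(im[210:300,310:410,::-1],None,fx=6,fy=6,interpolation=cv2.INTER_CUBIC))
```

```text
t 9.45 pos [ 595.1 -157.1   52.1] toolx yaw 106.31 tilt [ 0.015 -0.054 -0.998] f [ 0.15  0.17 -4.7 ] w 37.7 q6 -2.11
tool shift cm [0.06 0.03 1.01] turn -0.09
[71.24038883 -0.70214849]
```

View pics/c9.png

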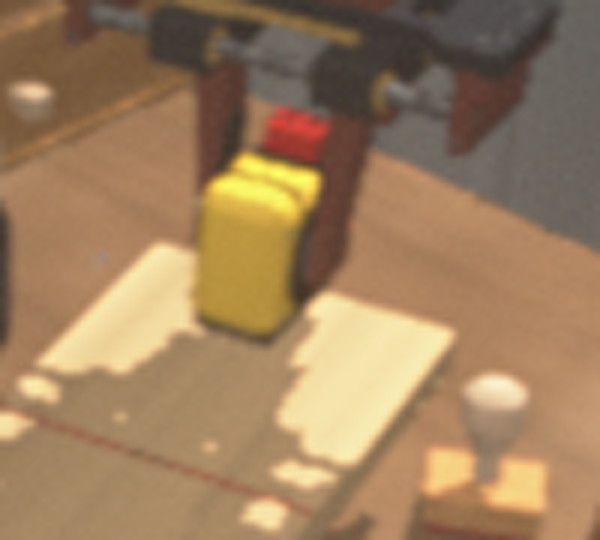

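The tape hangs just above the block's far half and the hook should be past the edge. I'll lower gently, watching the force.

Call:
arm_command(
  increments=[
    [[0,0.1,0.7],0],
  ],
)

```text
t: 9.55
ee_pos: [597.0, -157.2, 46.6]
orientation: [-1.858, -2.481, 0.052]
ft_force: [0.7, 0.0, -5.4]
width: 38.2
```

Run:
```python
from h import *
for i in range(5): im=get_image("scene")
to(bw(71,0,42),106.4);print(get_obs()["moment"])
```

```text
t 9.8 pos [ 595.8 -156.8   45.2] toolx yaw 106.31 tilt [ 0.014 -0.054 -0.998] f [-0.56 -0.   -5.24] w 37.7 q6 -2.11
tool shift cm [ 0.06 -0.08  0.32] turn -0.09
[ 0.01106667 -0.06012861 -0.0006867 ]
```

Call:
arm_command(
  increments=[
    [[0,0,0.3],0],
  ],
)

```text
t: 9.9
ee_pos: [596.1, -156.9, 42.6]
orientation: [-1.857, -2.48, 0.053]
ft_force: [0.7, -0.3, -4.9]
width: 38.3
```

Run:
```python
from h import *
for i in range(5): im=get_image("scene")
to(bw(71,0,42),106.4);print(get_obs()["moment"])
```

```text
t 10.15 pos [ 595.6 -156.8   42.1] toolx yaw 106.31 tilt [ 0.015 -0.054 -0.998] f [ 0.49  0.09 -3.99] w 37.8 q6 -2.11
tool shift cm [ 0.06 -0.08  0.01] turn -0.09
[ 0.05428857 -0.02623015  0.01950594]
```

Call:
arm_command(
  increments=[
    [[0,0,0.2],0],
  ],
)

```text
t: 10.25
ee_pos: [595.8, -156.8, 40.3]
orientation: [-1.857, -2.479, 0.053]
ft_force: [0.0, 0.5, -5.7]
width: 37.6
```

Run:
```python
from h import *
for i in range(5): im=get_image("scene")
to(bw(71,0,40),106.4);print(get_obs()["moment"])
```

```text
t 10.5 pos [ 595.7 -156.9   40.2] toolx yaw 106.31 tilt [ 0.014 -0.054 -0.998] f [ 0.3   0.28 -4.18] w 38.0 q6 -2.11
tool shift cm [ 0.07 -0.08  0.03] turn -0.09
[ 0.04911061 -0.19051032  0.01430684]
```

Call:
arm_command(
  increments=[
    [[0,0,0.2],0],
  ],
)

```text
t: 10.6
ee_pos: [595.8, -157.0, 39.8]
orientation: [-1.857, -2.479, 0.053]
ft_force: [-9.3, 0.7, 25.3]
width: 38.3
```

Run:
```python
from h import *
for i in range(5): im=get_image("scene")
to(bw(71,0,38.4),106.4);print(get_obs()["moment"])
cv2.imwrite("pics/c10.png",cv2.resize(im[210:300,310:410,::-1],None,fx=6,fy=6,interpolation=cv2.INTER_CUBIC))
```

```text
t 10.85 pos [ 595.8 -157.    39.9] toolx yaw 106.31 tilt [ 0.014 -0.053 -0.998] f [-4.38  1.3  10.33] w 38.0 q6 -2.11
tool shift cm [ 0.08 -0.08  0.15] turn -0.09
[ 0.19916262  0.63390664 -0.06706449]
```

View pics/c10.png

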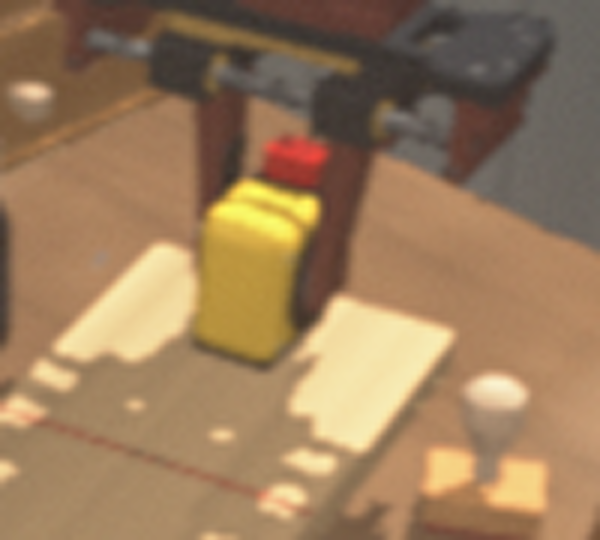

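Contact came at TCP z≈40. That's the nose on the block: a hook resting on top would have touched at about 50. I'll open to let the case settle flat, then regrip level.

Call:
arm_command(
  increments=[
    [[0,0,-0.1],0],
  ],
  gripper=0.6,
)

```text
t: 10.95
ee_pos: [596.1, -157.1, 41.6]
orientation: [-1.858, -2.48, 0.053]
ft_force: [-0.2, 0.0, -1.5]
width: 43.1
```

Run:
```python
from h import *
for i in range(9): im=get_image("scene")
to(bw(71,0,40),106.4);print(get_obs()["moment"])
cv2.imwrite("pics/c11.png",cv2.resize(im[210:300,310:410,::-1],None,fx=6,fy=6,interpolation=cv2.INTER_CUBIC))
cv2.imwrite("pics/scene11.png",im[:,:,::-1])
```

```text
t 11.4 pos [ 595.8 -156.9   40.7] toolx yaw 106.32 tilt [ 0.014 -0.053 -0.998] f [-0.77 -0.06 -0.11] w 53.0 q6 -2.11
tool shift cm [ 0.08 -0.09  0.07] turn -0.08
[ 2.11648665e-02 -3.43121653e-02 -1.91784631e-05]
```

View pics/c11.png

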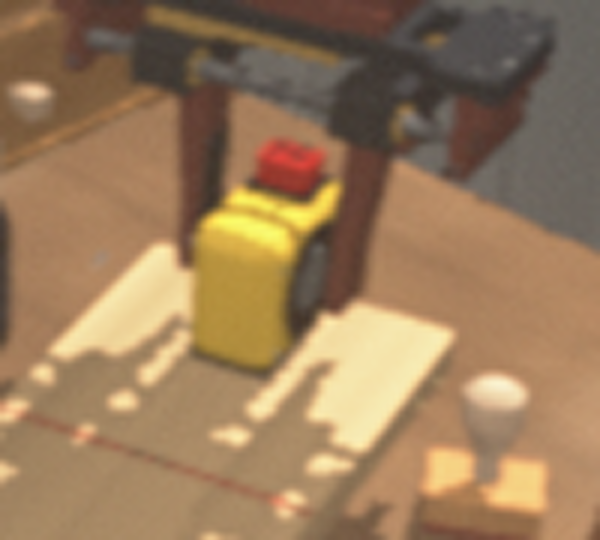

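The case stands flat on the block's far half with the gripper open, bottom-rear corners at about (342.5,268.3) and (355,271.7). I'll locate it relative to the block.

Run:
```python
from h import *
im=load("pics/scene11.png")
for uv in [(342.5,268.3),(355,271.7)]: print("rear corner bf",bf(onz("scene",uv,18)).round(1))
# red line ends, far edge right corner in this crop
for nm,c in (("line a",(30,418)),("line b",(305,514)),("far right",(455,332)),("far left",(160,245))):
    uv=(c[0]/6+310-.4,c[1]/6+210-.4);print(nm,np.round(uv,1),bf(onz("scene",uv,18)).round(1))
# predicted pixel of ideal rear corners with centre (71,0)
W=[bw(x,y,18) for x,y in((36,19),(36,-19),(36,0))];print(proj("scene",W).round(1))
cv2.imwrite("pics/c12.png",cv2.resize(im[245:305,305:375],None,fx=10,fy=10,interpolation=cv2.INTER_NEAREST))
```

```text
rear corner bf [43.5 16.6]
rear corner bf [ 45.7 -14.1]
line a [314.6 279.3] [-30.1  50.8]
line b [360.4 295.3] [-31.  -60.9]
far right [385.4 264.9] [109.6 -63.4]
far left [336.3 250.4] [108.5  64.6]
[[340.2 269.5]
 [355.2 274.4]
 [347.6 271.9]]
```

View pics/c12.png

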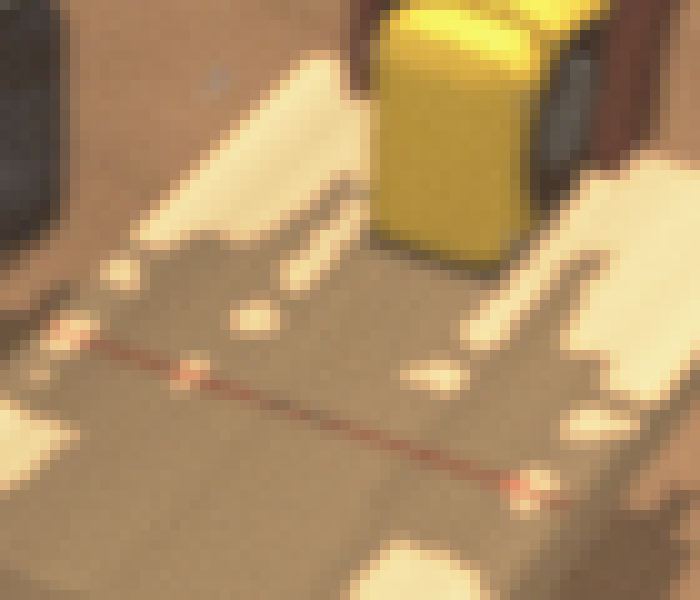

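Run:
```python
from h import *
im=load("pics/scene11.png")
for c in [(293,153)]: print("lock top",bf(onz("scene",(c[0]/6+310-.4,c[1]/6+210-.4),92)).round(1))
print("rear mid",bf(onz("scene",(348.0,270.7),18)).round(1))
print("rear top mid",bf(onz("scene",((245/6+310-.4),(218/6+210-.4)),78)).round(1))
cv2.imwrite("pics/c13.png",cv2.resize(im[225:275,338:375],None,fx=12,fy=12,interpolation=cv2.INTER_NEAREST))
for z,pts in ((78,[(36,19),(36,-19)]),(92,[(78,11),(96,11),(78,-11),(96,-11)])): print(proj("scene",[bw(x,y,z) for x,y in pts]).round(1).tolist())
```

```text
lock top [84.9  0.2]
rear mid [41.   1.4]
rear top mid [52.3  4.5]
[[341.5, 247.3], [357.0, 251.9]]
[[352.9, 235.1], [356.1, 231.9], [361.7, 237.6], [364.8, 234.3]]
```

View pics/c13.png

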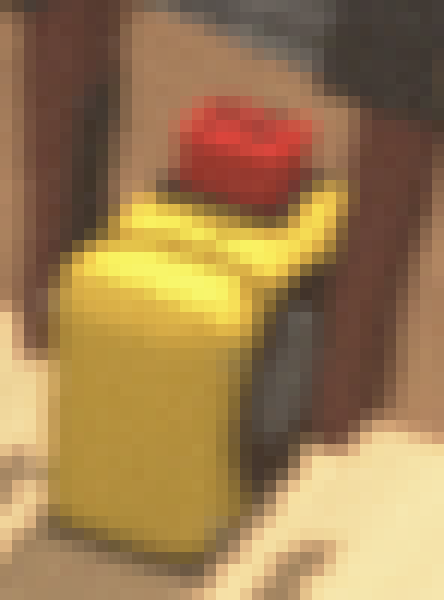

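The lock's corners match a case centre at x'≈71, y'≈0, so the hook face is about 6 mm past the edge. Regripping.

Call:
arm_command(
  increments=[
    [[0,0,0.1],0],
  ],
  gripper=0,
)

```text
t: 11.5
ee_pos: [595.8, -157.0, 39.6]
orientation: [-1.857, -2.48, 0.053]
ft_force: [-0.2, 0.3, -0.0]
width: 47.3
```

Run:
```python
from h import *
for i in range(10): im=get_image("scene")
to(bw(71,0,40),106.4);print(get_obs()["moment"])
cv2.imwrite("pics/c14.png",cv2.resize(im[225:275,338:375,::-1],None,fx=12,fy=12,interpolation=cv2.INTER_NEAREST))
```

```text
t 12.0 pos [ 595.6 -156.9   39.5] toolx yaw 106.31 tilt [ 0.014 -0.054 -0.998] f [ 0.75 -0.14 -2.44] w 38.0 q6 -2.11
tool shift cm [ 0.07 -0.07 -0.04] turn -0.09
[ 0.0733256  -0.03297494 -0.02401499]
```

View pics/c14.png

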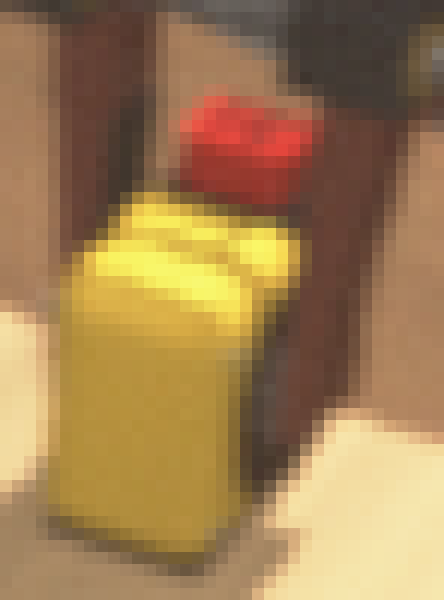

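Call:
arm_command(
  increments=[
    [[0,0,-0.3],0],
  ],
)

```text
t: 12.1
ee_pos: [595.1, -156.7, 41.9]
orientation: [-1.856, -2.478, 0.054]
ft_force: [-0.3, -0.7, -4.6]
width: 38.3
```

```bash
cat >> h.py <<'E'
def settle(n=6,avg=8):
    for i in range(n): get_image("scene")
    F=[];M=[];p=[]
    for i in range(avg):
        get_image("scene");o=get_obs();F.append(o["ft_force"]);p.append(o["ee_pos"]);M.append(o["moment"])
    F=np.mean(F,0);p=np.mean(p,0)
    c,s=np.cos(BY),np.sin(BY)
    print("avg F x'",round(c*F[0]+s*F[1],2),"y'",round(-s*F[0]+c*F[1],2),"z",F[2].round(2),"| pos bf",bf(p).round(2),"z",p[2].round(2),"M",np.mean(M,0).round(3))
E
python3 - <<'E'
from h import *
settle();to(bw(68,0,41.5),106.4)
E
```

```text
avg F x' 0.47 y' 0.2 z -5.02 | pos bf [71.8  -0.66] z 42.43 M [ 0.045 -0.048  0.006]
t 12.8 pos [ 595.7 -156.9   42.5] toolx yaw 106.31 tilt [ 0.014 -0.054 -0.998] f [ 0.92 -0.24 -5.98] w 37.9 q6 -2.11
tool shift cm [ 0.07 -0.38  0.12] turn -0.09
```

Call:
arm_command(
  increments=[
    [[0.05,-0.4,0.05],0],
  ],
)

```text
t: 12.9
ee_pos: [592.1, -157.6, 42.3]
orientation: [-1.857, -2.48, 0.053]
ft_force: [0.1, 0.9, -5.2]
width: 37.8
```

Run:
```python
from h import *
settle(5,8);to(bw(65,0,41.5),106.4)
```

```text
avg F x' -0.05 y' -0.14 z -5.29 | pos bf [67.77 -0.16] z 42.19 M [ 0.055 -0.049 -0.006]
t 13.55 pos [ 591.7 -157.5   42.2] toolx yaw 106.31 tilt [ 0.014 -0.054 -0.998] f [-0.04 -1.09 -5.18] w 37.8 q6 -2.11
tool shift cm [ 0.01 -0.27  0.08] turn -0.09
```

Call:
arm_command(
  increments=[
    [[0,-0.25,0],0],
  ],
)

```text
t: 13.65
ee_pos: [589.8, -158.2, 42.4]
orientation: [-1.857, -2.48, 0.053]
ft_force: [1.9, -0.2, -5.5]
width: 38.2
```

Run:
```python
from h import *
settle(5,8);to(bw(63,0,41.5),106.4)
```

```text
avg F x' 1.4 y' -0.25 z -4.88 | pos bf [65.46 -0.24] z 42.39 M [ 0.078 -0.362  0.001]
t 14.3 pos [ 589.4 -158.3   42.4] toolx yaw 106.31 tilt [ 0.014 -0.054 -0.998] f [ 1.88 -0.34 -4.17] w 38.1 q6 -2.11
tool shift cm [ 0.02 -0.24  0.1 ] turn -0.09
```

Call:
arm_command(
  increments=[
    [[0,-0.25,0],0],
  ],
)

```text
t: 14.4
ee_pos: [587.2, -158.9, 42.5]
orientation: [-1.857, -2.48, 0.053]
ft_force: [1.5, -0.3, -5.4]
width: 37.9
```

Run:
```python
from h import *
settle(5,8);to(bw(61,0,41.5),106.4)
```

```text
avg F x' 1.36 y' -0.04 z -4.89 | pos bf [62.9 -0.2] z 42.49 M [ 0.1   -0.348 -0.007]
t 15.05 pos [ 587.  -158.9   42.5] toolx yaw 106.32 tilt [ 0.014 -0.054 -0.998] f [ 0.91  0.73 -4.17] w 37.4 q6 -2.12
tool shift cm [ 0.02 -0.19  0.11] turn -0.08
```

The spring load (1.4 N) appeared between TCP x' 67.8 and 65.5, so the hook has caught. I'll narrow down the contact point.

Call:
arm_command(
  increments=[
    [[0,0.37,0.1],0],
  ],
)

```text
t: 15.15
ee_pos: [590.3, -157.9, 41.4]
orientation: [-1.857, -2.479, 0.053]
ft_force: [1.2, 0.0, -4.2]
width: 38.1
```

Run:
```python
from h import *
settle(5,8);to(bw(20,0,41),106.4)
```

```text
avg F x' 1.36 y' 0.01 z -4.84 | pos bf [66.52 -0.2 ] z 41.28 M [ 0.08  -0.346 -0.009]
t 15.8 pos [ 590.4 -157.9   41.3] toolx yaw 106.31 tilt [ 0.014 -0.054 -0.998] f [ 1.23  0.74 -5.12] w 37.7 q6 -2.11
tool shift cm [ 0.01 -4.64  0.28] turn -0.09
```

Contact is at TCP x'≈67.1, so the front is on the line at TCP x'≈-62.9. Pulling back along the block.

Call:
arm_command(
  increments=[
    [[0,-4.5,0.22],-0.1],
  ],
)

```text
t: 15.9
ee_pos: [553.0, -170.7, 42.5]
orientation: [-1.857, -2.49, 0.048]
ft_force: [3.3, -1.6, -4.5]
width: 38.1
```

Run:
```python
from h import *
settle(7,5);to(bw(-22,0,41.3),106.4)
```

```text
avg F x' 1.71 y' -0.61 z -3.92 | pos bf [22.57 -0.5 ] z 41.73 M [ 0.073 -0.429 -0.051]
t 16.5 pos [ 548.  -170.6   41.6] toolx yaw 106.43 tilt [ 0.014 -0.053 -0.999] f [ 1.88 -1.4  -4.17] w 37.9 q6 -2.15
tool shift cm [ 0.04 -4.41  0.27] turn 0.03
```

Call:
arm_command(
  increments=[
    [[0.03,-4.4,0.2],0],
  ],
)

```text
t: 16.6
ee_pos: [511.5, -183.1, 42.8]
orientation: [-1.857, -2.491, 0.048]
ft_force: [3.0, -1.5, -3.5]
width: 37.6
```

Run:
```python
from h import *
settle(7,5);to(bw(-62.9,0,41.3),106.4)
im=get_image("scene");cv2.imwrite("pics/scene15.png",im[:,:,::-1])
cv2.imwrite("pics/c15.png",cv2.resize(im[220:330,285:405,::-1],None,fx=5,fy=5,interpolation=cv2.INTER_CUBIC))
```

```text
avg F x' 1.86 y' -0.61 z -4.29 | pos bf [-20.82  -0.43] z 42.1 M [ 0.05  -0.483 -0.038]
t 17.2 pos [ 506.5 -182.8   42.1] toolx yaw 106.44 tilt [ 0.013 -0.052 -0.999] f [ 2.03 -0.07 -3.84] w 37.9 q6 -2.19
tool shift cm [ 0.04 -4.17  0.3 ] turn 0.04
```

View pics/c15.png

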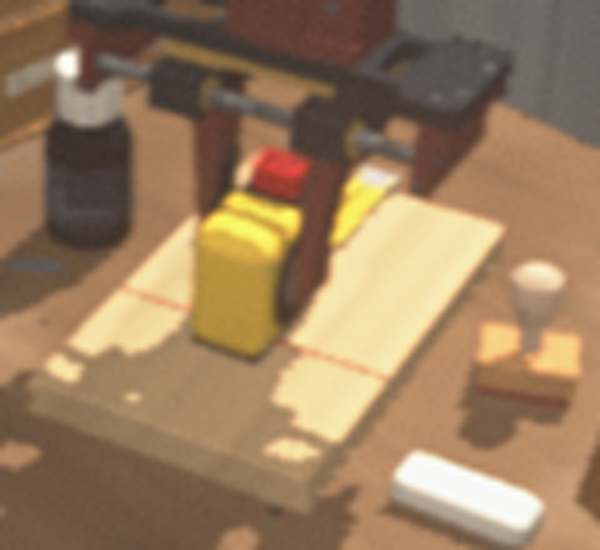

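The picture shows the blade drawn out, with the silver hook at about (375,175) in the crop on the far edge. The block and its neighbours haven't moved. Last stretch:

Call:
arm_command(
  increments=[
    [[0.04,-4.25,0.25],0],
  ],
)

```text
t: 17.35
ee_pos: [471.0, -195.2, 42.6]
orientation: [-1.857, -2.492, 0.049]
ft_force: [3.2, -1.2, -4.4]
width: 38.0
```

Run:
```python
from h import *
settle(8,6);to(bw(-62.9,0,40),106.4)
im=get_image("scene");cv2.imwrite("pics/scene16.png",im[:,:,::-1])
cv2.imwrite("pics/c16.png",cv2.resize(im[230:330,285:405,::-1],None,fx=6,fy=6,interpolation=cv2.INTER_CUBIC))
```

```text
avg F x' 1.77 y' -0.43 z -4.39 | pos bf [-63.    -0.28] z 41.92 M [ 0.053 -0.513 -0.081]
t 18.05 pos [ 465.9 -194.6   41.9] toolx yaw 106.44 tilt [ 0.013 -0.051 -0.999] f [ 2.64 -0.08 -4.68] w 38.1 q6 -2.23
tool shift cm [0.02 0.05 0.19] turn 0.04
```

View pics/c16.png

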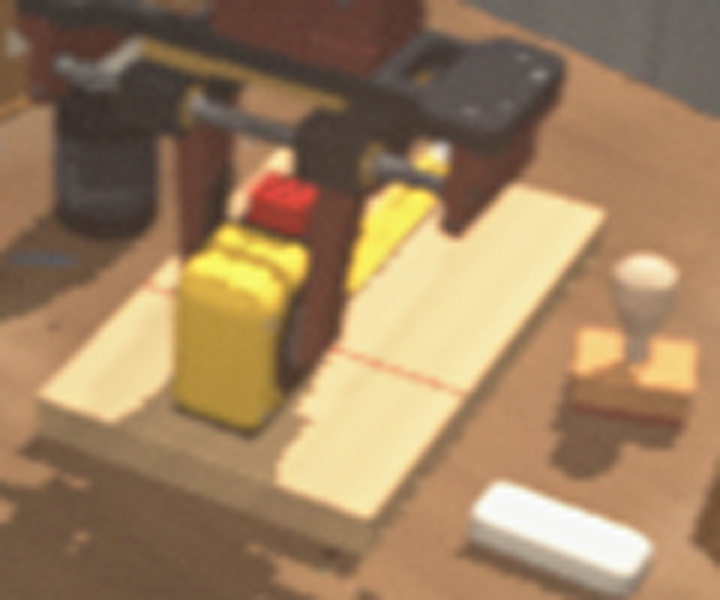

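TCP is at x'=-63.0, right on target. Lowering gently.

Call:
arm_command(
  increments=[
    [[0,0,0.18],0],
  ],
)

```text
t: 18.2
ee_pos: [466.0, -194.6, 40.3]
orientation: [-1.856, -2.484, 0.052]
ft_force: [1.1, 0.7, -4.1]
width: 38.1
```

Run:
```python
from h import *
settle(5,6)
```

```text
avg F x' 2.04 y' -0.35 z -5.09 | pos bf [-63.6   -0.12] z 40.07 M [ 0.081 -0.441 -0.051]
```

Call:
arm_command(
  increments=[
    [[0,0,0.08],0],
  ],
)

```text
t: 18.85
ee_pos: [465.8, -194.6, 39.5]
orientation: [-1.856, -2.483, 0.052]
ft_force: [1.1, 2.4, 7.9]
width: 38.1
```

Run:
```python
from h import *
settle(5,6);to(bw(-62.9,0,39.5),106.4)
```

```text
avg F x' 2.57 y' 1.05 z 1.25 | pos bf [-63.46  -0.18] z 39.47 M [ 0.23  -0.233 -0.015]
t 19.4 pos [ 465.7 -194.6   39.4] toolx yaw 106.44 tilt [ 0.013 -0.051 -0.999] f [2.29 1.39 2.25] w 37.8 q6 -2.23
tool shift cm [ 0.02  0.06 -0.01] turn 0.04
```

Call:
arm_command(
  increments=[
    [[0,0.05,0],0],
  ],
  gripper=0.65,
)

```text
t: 19.5
ee_pos: [465.7, -194.4, 39.4]
orientation: [-1.855, -2.483, 0.053]
ft_force: [-0.9, -0.7, -0.4]
width: 42.6
```

Run:
```python
from h import *
settle(6,4);to(bw(-62.9,0,39.5),106.4)
im=get_image("scene");cv2.imwrite("pics/scene17.png",im[:,:,::-1])
cv2.imwrite("pics/c17.png",cv2.resize(im[230:330,285:405,::-1],None,fx=6,fy=6,interpolation=cv2.INTER_CUBIC))
```

```text
avg F x' 0.02 y' 0.07 z -0.3 | pos bf [-63.09  -0.16] z 39.38 M [ 0.026 -0.043  0.004]
t 20.0 pos [ 466.2 -194.5   39.4] toolx yaw 106.44 tilt [ 0.013 -0.051 -0.999] f [ 0.06  0.08 -0.13] w 57.2 q6 -2.23
tool shift cm [ 0.02  0.01 -0.01] turn 0.04
```

View pics/c17.png

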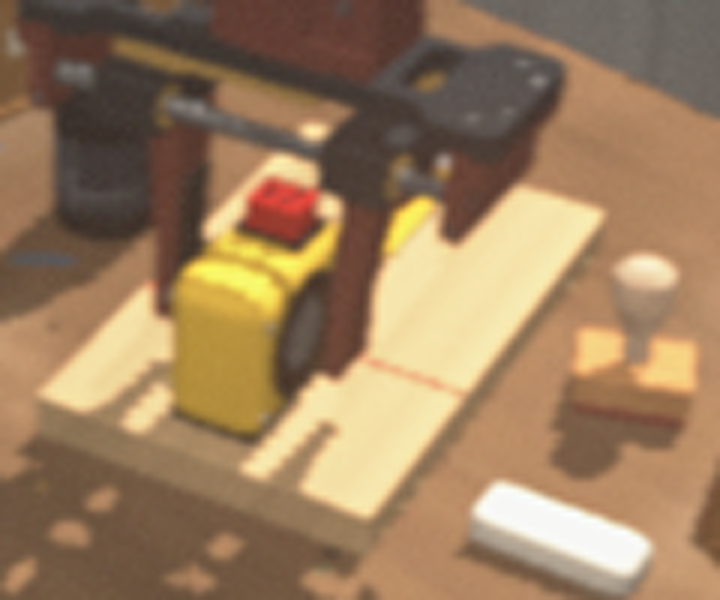

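Released, and the case stays put with the blade still out. I'll raise straight up, clear the view and check before pressing.

Call:
arm_command(
  increments=[
    [[0,0,-2],0],
    [[0,0,-4],0],
    [[0,0,-4.5],0],
  ],
)

```text
t: 20.35
ee_pos: [467.5, -192.5, 141.4]
orientation: [-1.848, -2.473, 0.057]
ft_force: [0.4, -1.1, 0.7]
width: 56.9
```

Call:
arm_command(
  increments=[
    [[4.5,-0.3,0],0],
    [[4.5,-0.3,0],0],
    [[4.5,-0.3,0],0],
    [[4.5,-0.3,0],0],
  ],
  gripper=0,
)

```text
t: 20.75
ee_pos: [411.4, -24.3, 152.0]
orientation: [-1.868, -2.479, 0.048]
ft_force: [0.1, 0.6, -0.1]
width: 28.5
```

Run:
```python
from h import *
settle(4,1);to(bw(-49,0,150),106.4)
for n in("scene","top"):
    im=get_image(n);cv2.imwrite(f"pics/{n}18.png",im[:,:,::-1])
s=load("pics/scene18.png");t=load("pics/top18.png")
cv2.imwrite("pics/c18.png",np.hstack([cv2.resize(s[230:330,285:385],None,fx=4,fy=4,interpolation=cv2.INTER_CUBIC),cv2.resize(t[170:270,305:405],None,fx=4,fy=4,interpolation=cv2.INTER_CUBIC)]))
```

```text
avg F x' 0.03 y' -0.15 z 0.6 | pos bf [-66.75 176.88] z 151.83 M [0.055 0.001 0.018]
t 21.0 pos [412.6 -25.7 151.8] toolx yaw 106.1 tilt [ 0.011 -0.047 -0.999] f [ 0.07 -0.13  0.6 ] w 8.5 q6 -1.93
tool shift cm [-17.68   1.86  -0.09] turn -0.3
```

View pics/c18.png

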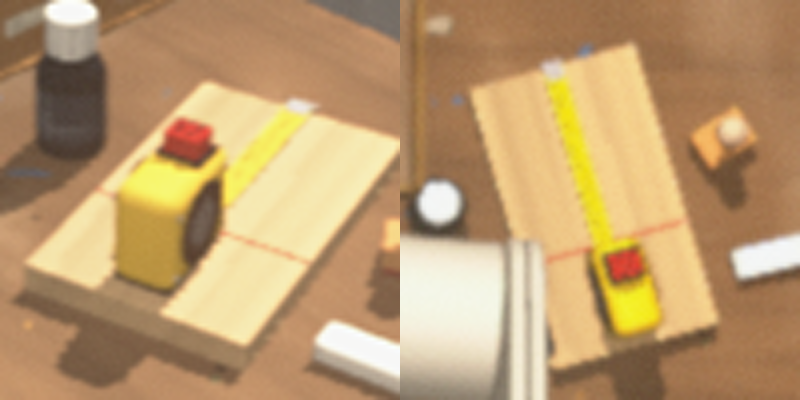

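Both views are clear: the case is on the near side of the red line and the blade runs to the silver hook on the far edge, at about (443,186) in the top image. I'll measure how well it lines up.

Run:
```python
from h import *
for n,pt in(("scene",(375,265)),("top",(380,215))):
    im=load(f"pics/{n}18.png");hsv=cv2.cvtColor(im,cv2.COLOR_BGR2HSV);H,S,V=cv2.split(hsv)
    r=((H<10)|(H>168))&(S>150)&(V>80)
    near=(331,265) if n=="scene" else (361,236)
    rb,rc,rs=blob(r,np.array(near));print(n,"red",rc.round(2),rs)
    print(" lock bf @z92",bf(onz(n,rc,92)).round(1), "@z88",bf(onz(n,rc,88)).round(1))
t=load("pics/top18.png").astype(float);
cv2.imwrite("pics/c19.png",np.hstack([cv2.resize(load("pics/top18.png")[220:262,345:387],None,fx=9,fy=9,interpolation=cv2.INTER_NEAREST),cv2.resize(load("pics/scene18.png")[250:305,305:360],None,fx=7,fy=7,interpolation=cv2.INTER_NEAREST)[:378]]))
# predicted px
for n in("scene","top"):
    print(n,"line ends",proj(n,[bw(-30,65,18),bw(-30,-65,18)]).round(1).tolist(),"far",proj(n,[bw(110,65,18),bw(110,-65,18)]).round(1).tolist(),"near",proj(n,[bw(-110,65,18),bw(-110,-65,18)]).round(1).tolist())
    print(n,"front top edge",proj(n,[bw(-30,19,78),bw(-30,-19,78)]).round(1).tolist(),"rear top",proj(n,[bw(-100,19,78),bw(-100,-19,78)]).round(1).tolist(),"front bottom",proj(n,[bw(-30,19,18),bw(-30,-19,18)]).round(1).tolist(),"rear bottom",proj(n,[bw(-100,19,18),bw(-100,-19,18)]).round(1).tolist())
```

```text
scene red [331.5 264.5] [326 260  12  10  84]
 lock bf @z92 [-59.6  -2.9] @z88 [-54.   -0.3]
top red [360.74 235.89] [357 233   9   7  46]
 lock bf @z92 [-51.    1.6] @z88 [-50.9   0.9]
scene line ends [[309.1, 277.4], [362.4, 295.6]] far [[336.4, 250.1], [386.1, 265.1]] near [[290.9, 295.5], [346.4, 316.2]]
scene front top edge [[328.3, 260.7], [344.3, 265.7]] rear top [[312.7, 276.4], [329.3, 282.0]] front bottom [[327.2, 283.6], [342.8, 288.9]] rear bottom [[312.0, 300.0], [328.2, 306.0]]
top line ends [[334.6, 236.3], [376.3, 224.5]] far [[321.6, 191.8], [362.9, 180.2]] near [[342.1, 262.1], [384.0, 250.2]]
top front top edge [[352.1, 230.8], [364.8, 227.2]] rear top [[359.0, 254.3], [371.8, 250.7]] front bottom [[349.3, 232.1], [361.5, 228.7]] rear bottom [[356.0, 254.6], [368.2, 251.2]]
```

View pics/c19.png

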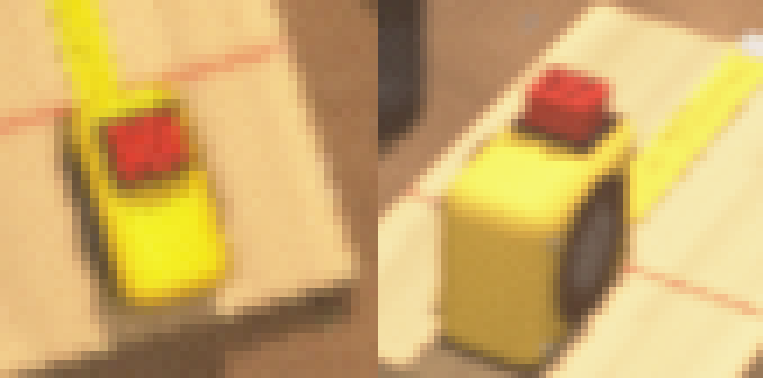

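Run:
```python
from h import *
t=load("pics/top18.png");H,S,V=cv2.split(cv2.cvtColor(t,cv2.COLOR_BGR2HSV))
m=((H>=22)&(H<34)&(S>150)&(V>120));m[229:]=0;m[:190]=0
yx=np.argwhere(m);W=np.array([bf(onz("top",(x,y),21.5)) for y,x in yx]);k=(abs(W[:,1])<25)&(W[:,0]>-25)&(W[:,0]<100);W=W[k]
v=cv2.fitLine(W.astype(np.float32),cv2.DIST_HUBER,0,.01,.01).ravel();print("blade yaw rel board deg",np.degrees(np.arctan(v[1]/v[0])),"y at -30,110:",[v[3]+(x-v[2])*v[1]/v[0] for x in(-30,110)],len(W))
to(bw(-49.5,0,150),106.4)
```

```text
blade yaw rel board deg 0.01821007 y at -30,110: [np.float32(-0.2830115), np.float32(-0.23851591)] 215
t 21.1 pos [412.8 -26.4 151.7] toolx yaw 105.98 tilt [ 0.011 -0.047 -0.999] f [0.09 0.32 0.51] w 1.5 q6 -1.93
tool shift cm [-17.6    1.86  -0.11] turn -0.42
```

The blade is square to the block (0.02°), centred (y'≈-0.3), and the lock sits about 19.5 mm behind the line where 19 is expected. So the front is on the line within about 1 mm. Now I'll move above the lock with the fingers shut.

Call:
arm_command(
  increments=[
    [[-4,0.4,0],0],
    [[-4,0.4,0],0],
    [[-4,0.4,0],0],
    [[-4,0.4,0],-0.4],
  ],
)

```text
t: 21.5
ee_pos: [473.2, -182.3, 148.4]
orientation: [-1.86, -2.484, 0.048]
ft_force: [1.2, -0.1, -0.7]
width: 0.4
```

Run:
```python
from h import *
settle(6,1);to(bw(-49.5,0,125),106.4)
```

```text
avg F x' -0.45 y' 0.0 z -0.48 | pos bf [-53.11  13.41] z 148.34 M [0.04  0.024 0.072]
t 21.85 pos [ 471.9 -178.6  148.3] toolx yaw 106.44 tilt [ 0.013 -0.049 -0.999] f [-0.43 -0.12 -0.48] w 0.2 q6 -2.22
tool shift cm [-1.37  0.47  2.3 ] turn 0.04
```

Call:
arm_command(
  increments=[
    [[-1.35,0.47,2.3],0],
  ],
)

```text
t: 21.95
ee_pos: [479.8, -189.4, 126.8]
orientation: [-1.857, -2.489, 0.047]
ft_force: [0.9, -0.6, 0.2]
width: 0.2
```

Run:
```python
from h import *
settle(6,4);to(bw(-49.5,0,95),106.4)
im=get_image("scene")
cv2.imwrite("pics/c20.png",cv2.resize(im[215:315,290:390,::-1],None,fx=6,fy=6,interpolation=cv2.INTER_CUBIC))
```

```text
avg F x' -0.03 y' 0.05 z 0.25 | pos bf [-49.3    0.53] z 125.67 M [ 0.036 -0.018  0.004]
t 22.45 pos [ 479.2 -190.1  125.6] toolx yaw 106.46 tilt [ 0.013 -0.048 -0.999] f [0.31 0.36 0.28] w 0.1 q6 -2.23
tool shift cm [-0.08  0.13  3.05] turn 0.06
```

View pics/c20.png

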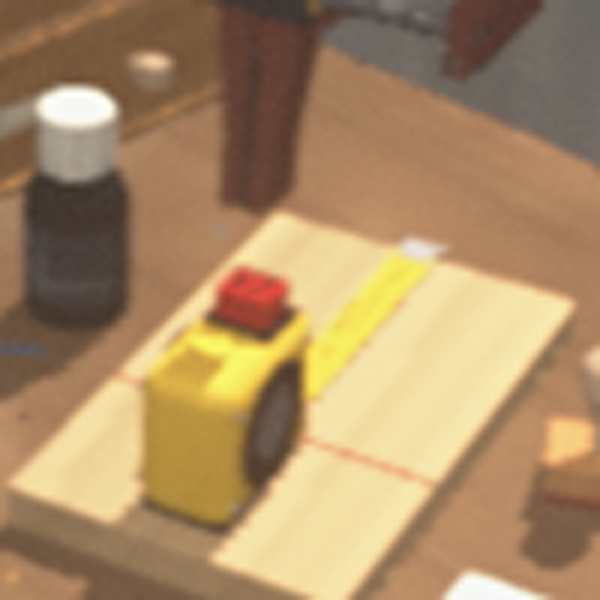

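The shut fingertips are lined up above the red lock. Descending.

Call:
arm_command(
  increments=[
    [[-0.05,0.1,2.5],0],
  ],
)

```text
t: 22.6
ee_pos: [481.4, -191.2, 102.9]
orientation: [-1.86, -2.49, 0.046]
ft_force: [0.2, 0.6, -0.2]
width: 0.3
```

Run:
```python
from h import *
settle(6,4);to(bw(-49.5,0,95),106.4)
```

```text
avg F x' -0.23 y' 0.14 z -0.1 | pos bf [-49.21  -0.16] z 101.15 M [ 0.069 -0.055 -0.011]
t 23.1 pos [ 479.4 -190.5  101. ] toolx yaw 106.45 tilt [ 0.012 -0.047 -0.999] f [-0.33 -0.09 -0.13] w 0.5 q6 -2.23
tool shift cm [0.   0.01 0.6 ] turn 0.05
```

Call:
arm_command(
  increments=[
    [[0,0,0.5],0],
  ],
)

```text
t: 23.2
ee_pos: [479.7, -190.8, 96.7]
orientation: [-1.858, -2.487, 0.047]
ft_force: [-0.3, 0.9, 0.3]
width: 0.6
```

Run:
```python
from h import *
settle(4,4);to(bw(-49.5,0,92),106.4)
```

```text
avg F x' 0.36 y' 0.2 z 0.15 | pos bf [-4.953e+01 -4.000e-02] z 96.01 M [0.05  0.01  0.013]
t 23.6 pos [ 479.1 -190.6   96.1] toolx yaw 106.46 tilt [ 0.012 -0.047 -0.999] f [0.25 0.94 0.2 ] w 0.8 q6 -2.23
tool shift cm [0.   0.02 0.4 ] turn 0.06
```

Call:
arm_command(
  increments=[
    [[0,0,0.3],0],
    [[0,0,0.1],0],
  ],
)

```text
t: 23.8
ee_pos: [479.3, -190.7, 92.2]
orientation: [-1.858, -2.487, 0.047]
ft_force: [-1.2, 0.9, 4.9]
width: 0.4
```

Run:
```python
from h import *
settle(3,4)
```

```text
avg F x' 0.05 y' 0.11 z 2.06 | pos bf [-49.42  -0.21] z 92.3 M [0.073 0.048 0.013]
```

Call:
arm_command(
  increments=[
    [[0,0,0.1],0],
  ],
)

```text
t: 24.25
ee_pos: [479.3, -190.7, 91.5]
orientation: [-1.858, -2.487, 0.047]
ft_force: [-0.2, 0.3, 3.8]
width: 0.7
```

Run:
```python
from h import *
settle(3,3)
```

```text
avg F x' -0.72 y' 0.67 z 3.81 | pos bf [-49.41  -0.23] z 91.37 M [0.134 0.11  0.015]
```

Call:
arm_command(
  increments=[
    [[0,0,0.1],0],
  ],
)

```text
t: 24.65
ee_pos: [479.3, -190.7, 90.5]
orientation: [-1.858, -2.487, 0.047]
ft_force: [0.1, 0.5, 4.5]
width: 0.4
```

Run:
```python
from h import *
settle(3,3)
```

```text
avg F x' -0.06 y' 0.79 z 4.01 | pos bf [-49.43  -0.22] z 90.34 M [ 0.15   0.1   -0.014]
```

Contact came at z≈92.3 as expected, and the lock is moving at about 4–5 N. Continuing in small steps.

Call:
arm_command(
  increments=[
    [[0,0,0.1],0],
    [[0,0,0.1],0],
  ],
)

```text
t: 25.15
ee_pos: [479.3, -190.7, 88.4]
orientation: [-1.858, -2.487, 0.047]
ft_force: [-1.1, 0.1, 5.3]
width: 0.3
```

Run:
```python
from h import *
settle(3,3)
```

```text
avg F x' 0.65 y' 0.74 z 3.49 | pos bf [-49.46  -0.22] z 88.33 M [0.177 0.016 0.006]
```

Call:
arm_command(
  increments=[
    [[0,0,0.1],0],
  ],
)

```text
t: 25.55
ee_pos: [479.3, -190.7, 87.5]
orientation: [-1.858, -2.487, 0.047]
ft_force: [-0.3, 0.7, 6.0]
width: 0.2
```

Run:
```python
from h import *
settle(3,3)
```

```text
avg F x' 0.23 y' 1.01 z 4.89 | pos bf [-49.43  -0.24] z 87.39 M [ 0.186  0.055 -0.039]
```

Call:
arm_command(
  increments=[
    [[0,0,0.1],0],
  ],
)

```text
t: 25.95
ee_pos: [479.3, -190.7, 86.6]
orientation: [-1.858, -2.487, 0.047]
ft_force: [-0.8, 0.5, 7.3]
width: 0.6
```

Run:
```python
from h import *
settle(3,3)
```

```text
avg F x' -0.42 y' 1.42 z 6.69 | pos bf [-49.38  -0.29] z 86.58 M [0.231 0.123 0.017]
```

Call:
arm_command(
  increments=[
    [[0,0,0.1],0],
  ],
)

```text
t: 26.35
ee_pos: [479.6, -190.9, 86.2]
orientation: [-1.859, -2.488, 0.047]
ft_force: [-2.5, 1.4, 18.8]
width: 0.4
```

Run:
```python
from h import *
settle(3,3)
```

```text
avg F x' -1.38 y' 1.92 z 12.54 | pos bf [-49.13  -0.47] z 86.35 M [ 0.351  0.32  -0.051]
```

Call:
arm_command(
  increments=[
    [[0,0,0.1],0],
  ],
)

```text
t: 26.75
ee_pos: [479.8, -190.9, 86.3]
orientation: [-1.859, -2.488, 0.047]
ft_force: [-2.7, 2.1, 17.8]
width: 0.3
```

Run:
```python
from h import *
settle(3,3)
```

```text
avg F x' -1.53 y' 2.4 z 14.87 | pos bf [-48.92  -0.63] z 86.32 M [ 0.419  0.509 -0.014]
```

The stop is reached: 6 mm of travel, no further motion, 15 N. Retracting and checking.

Call:
arm_command(
  increments=[
    [[0,0,-0.5],0],
    [[0,0,-2],0],
    [[0,0,-4],0],
    [[0,0,-1],0],
  ],
)

```text
t: 27.45
ee_pos: [481.2, -190.1, 160.8]
orientation: [-1.855, -2.483, 0.05]
ft_force: [0.4, -0.7, -0.3]
width: 0.6
```

Call:
arm_command(
  increments=[
    [[4.5,-0.3,0],0],
    [[4.5,-0.3,0],0],
    [[4.5,-0.3,0],0],
    [[4.5,-0.3,0],0],
    [[0,0,0],0],
  ],
)

```text
t: 27.95
ee_pos: [417.1, -17.7, 163.3]
orientation: [-1.863, -2.482, 0.049]
ft_force: [-0.7, -1.3, -0.4]
width: 0.5
```

Run:
```python
from h import *
settle(6,1);to(bw(-49,0,150),106.4)
for n in("scene","top"):
    im=get_image(n);cv2.imwrite(f"pics/{n}21.png",im[:,:,::-1])
s=load("pics/scene21.png");t=load("pics/top21.png")
cv2.imwrite("pics/c21.png",np.hstack([cv2.resize(s[230:330,285:385],None,fx=4,fy=4,interpolation=cv2.INTER_CUBIC),cv2.resize(t[170:270,305:405],None,fx=4,fy=4,interpolation=cv2.INTER_CUBIC)]))
for n,pts in(("scene",(331,265)),("top",(361,236))):
  for k in("18","21"):
    im=load(f"pics/{n}{k}.png");H,S,V=cv2.split(cv2.cvtColor(im,cv2.COLOR_BGR2HSV));r=((H<10)|(H>168))&(S>150)&(V>80)
    rb,rc,rs=blob(r,np.array(pts));print(n,k,rc.round(2),rs)
a=[cv2.absdiff(load(f"pics/{n}18.png"),load(f"pics/{n}21.png"))[170:330,300:400].max(2) for n in("scene","top")]
print([ (x>40).sum() for x in a])
```

```text
avg F x' 0.91 y' 0.34 z -0.06 | pos bf [-58.04 178.14] z 163.86 M [ 0.032 -0.005  0.052]
t 28.3 pos [420.6 -22.  163.9] toolx yaw 105.9 tilt [ 0.009 -0.045 -0.999] f [ 0.78  0.58 -0.06] w 0.4 q6 -1.92
tool shift cm [-17.82   1.11   1.17] turn -0.5
scene 18 [331.5 264.5] [326 260  12  10  84]
scene 21 [331.34 265.77] [326 262  12   8  64]
top 18 [360.74 235.89] [357 233   9   7  46]
top 21 [360.49 235.84] [357 233   8   7  45]
[np.int64(97), np.int64(846)]
```

View pics/c21.png

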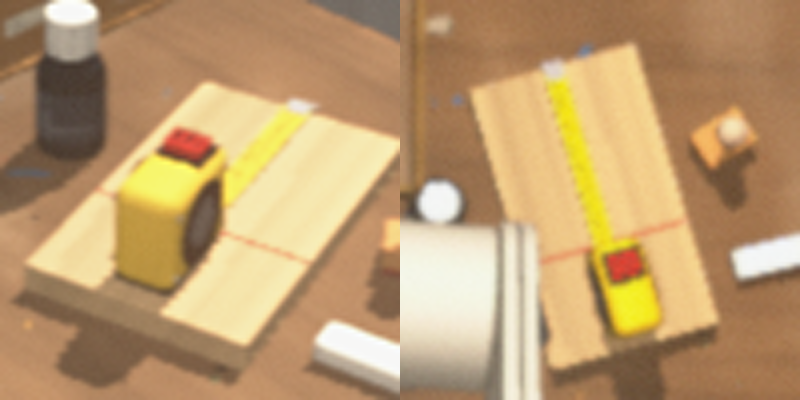

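Both views show the lock visibly lower, the case and block unmoved, the hook still on the far edge, and the arm clear. Handing in.

```bash
python3 -c "
from workcell import *
print(close_job())"
```

```text
the job is handed in; nothing more can be done
None
```

The tape measure is locked with its front face on the red line and its hook over the far edge of the block. I handed the job in at about 28 s, and it reports no verdict.

**What I did:**
- I took the tape off the card stack and carried it round the front of the chest. The gripper had tilted about 3° on the way, so I set the case down at the far end of the block and regripped it there to level it.
- I backed away until the force showed the hook catch (1.4 N), then drew the blade out about 130 mm with the case just clear of the block.
- I set the case down, let go, and pressed the lock with the shut fingertips.

**Last checks:**
- **Position:** in the top view the lock sits about 19.5 mm behind the line, where 19 mm is expected. The front is therefore on the line to within 1–2 mm. The far-end contact point and the arm's position agree with this.
- **Squareness:** before the lock was pressed, the blade lay within about 0.02° of the block's axis and about 0.3 mm off its middle. The lock looks unmoved from above since then, so I did not remeasure.
- **Lock:** it moved 6 mm to its stop with about 15 N steady (highest reading 19 N), and the camera shows it lower.
- **Surroundings:** the hook was still on the edge. I saw no shift of the block, ink bottle, stamp or eraser.

**Disagreements:**
- The block's position differed by about 2 mm between the two cameras, within the stated calibration. I relied on the hook contact instead.
- The first touch at the far end briefly reached about 30 N, above the steady 15 N but under the 40 N limit.

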